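# Refit the packing bench rail with its pen pots

## Robot

A 6-joint arm with a two-finger parallel gripper is mounted at the origin on the work surface. World frame = base frame: x ahead of the robot, y to its left, z up, the work surface at z = 0. Lengths are in m, angles in rad, forces in N, time in s.
With the tool pointing down it reaches from about 0.325 to 0.9 m from the base axis. Payload 6.1 kg.
Tool frame: the origin (TCP) lies on the centre line of the jaws, within the pads' length; the fingertips stand 19 mm ahead of it and the grasp point (between the pads) is the TCP; z points along the fingers, y is the line along which they close (so a half turn about z gives the same grasp; the last joint's range is limited). The gripper opens to 87 mm and grips with 3 to 60 N. Pads are 19 mm wide; open, the fingers measure 117 mm over their backs; the gripper's body (75 mm by 190 mm) begins 51 mm behind the grasp point.
Start: joints at [-1.344, 0.22, 1.526, -0, 1.395, -0.126], TCP at [0.216, -0.587, 0.207] pointing down, gripper open.
Joint ranges: [-2.98, 2.98], [-0.91, 2.08], [0.09, 2.57], [-1.24, 4.39], [0.2, 2.65], [-2.68, 2.68]. Speed limits (rad/s): [2.57, 2.57, 3.01, 3.14, 3.14, 3.14].

## Interface

Orientations are given as a rotation vector (axis times angle).
In Python, from cell import ctrl gives the robot as it stands. The module is installed in compiled form; this text tells all that it offers.
- The arm moves only by the tool send_rows, never from a script. Its argument "series" is a list of rows, each a list of 3 entries, a list of its own where there are three numbers: the shift along the tool's x, y, z in m, then the turn, a rotation vector about the tool's x, y, z in degrees, then the finger opening in m, from 0 to 0.087. In form: [[[tx, ty, tz], [ax, ay, az], fingers], ...]. A call has 1 to 20 rows; each row shifts and turns the commanded pose from where the row before left it, along the tool's axes as they then stand; what a row does not reach is not made up. A row lasts 1/12 s, in which the tool goes at most 41.7 mm and 7.16 degrees, less where a joint would pass 70% of its speed; a pose out of reach is approached as far as the arm can. A call is refused whole if a number of a shift passes 0.0417 or a number of a turn 7.16, either way. A call with a gripper value outside its range is refused whole. The fingers move at their own pace and stop on an object; "grip_force" is the grip in N (left out, the last holds). Time passes only in rows, so rows that do not move let the fingers close. It gives the time, the measured TCP pose, the force, the opening and the grip force at its end, in the units of the state.
- ctrl.read_state(): the state, without advancing time (a new reading comes with each control period).
- ctrl.snapshot(name): name is "side" or "top"; returns the picture (400x640x3 uint8, blue, green, red); there is no depth.
- ctrl.camera_params(name): a dict with "vertical_fov" (degrees; the focal length in pixels is half the picture's height over the tangent of half this angle, whatever the lens; pixels are square), "cx", "cy" (the principal point, pixels), "R" (3x3) and "t" (3): a world point X has camera coordinates R X + t. Camera axes: x right, y down, z forward; pixel columns grow to the right and rows downward; lengths in m; the calibration is good to about 2 mm. A picture is of the moment at which its call begins. camera_params takes no time and is no camera call.
- ctrl.job_done(): hands the job in; it is judged then, once.
Trained networks look in the newest picture that a camera, given by its name, has taken for a name from the list of things; names that differ only in an ending like _2 or _b are one class to them, and where a whole thing is asked for, a point or a joint stands for the part that bears it (a point fixed in the world has none). Each returns a list of dicts, best first, with "confidence" (0 to 1); they miss things now and then, are a little off and sometimes report something else, mostly with a low value. They report only what shows in the picture. A call takes as long as a camera call.
- ctrl.spot_in(camera, query): "point" ([x, y, z] in m, in world coordinates, good to about 4 mm: the middle of the surface that is visible of it).
- ctrl.outline_of(camera, query): "mask" (400x640 bool, what is visible of it).
- ctrl.mark_of(camera, query): "point" ([x, y, z] in m, in world coordinates, good to about 4 mm: a listed point, or the origin of a listed thing).
The state is a dict: "t": time; "q": joint angles; "qvel": joint speeds; "effort": joint torques, N m; "tool_pos": TCP position; "orientation": TCP orientation; "wrist_force": force on the tool from outside, world axes, zero at the start; "wrist_torque": the same for the moment, N m; "opening": finger opening in m; "grip_force": force on a finger pad.
Only numpy, scipy, OpenCV 4.12 (cv2) and the standard library are available. Lean on these libraries where they do the work, as an engineer would, in place of code of your own. Each camera call takes 0.05 s, during which the arm holds its last target. There are 200 camera calls.

## Task

Fit every aluminium carrier to the packing bench's rail: put it in at the open mouth and slide it fully home, the first against the end stop and the others up against it; when all are in, swing the gate shut across the mouth. Make sure that every carrier then has a pen pot standing in its socket, and nest a pot left over, if there is one, in one of the others; let the pots down gently, without ramming them tight, and knock nothing over.

Things in the scene. Friction and masses are not known exactly. Their poses are not given: they have to be found in the camera images.
- rail: steel C-shaped track fixed to the bench, 330 mm long. Origin on the bench under its centre line; x runs along it from open mouth to end stop, y across, z up. Floor 6 mm above the bench all along. From x=-75 to 145 mm it has walls 48 mm apart and two lips over them (underside 14, top 19 mm above the bench) with a 26 mm slot between: the carrier's foot slides under the lips, its neck in the slot
- rail_apron (a point): where to set a carrier's foot down before sliding it in: on the track floor, rail x=-125, y=0, 6 mm above the bench. The apron, x=-170 to -75, has no lips, only low guide walls (14 mm above the bench) flaring from 48 mm apart at the mouth to 84 mm at the outer end. Axes as the rail's
- rail_stop (a point): foot of the end stop's face, on the track floor, rail x=145, y=0. With carriers home against the stop and one another, their centres are 35, 105 and (if there are three) 175 mm back from it, at rail x = 110, 40, -30 mm, 37 mm above the bench
- gate (a joint): angle of the swing gate, a flat bar (19 to 33 mm above the bench) on an upright pivot at rail x=-85, y=46 mm. 0 = open, pointing in rail direction 135 deg; grows counter-clockwise from above to its stop at 2.356 rad = shut, lying across the mouth behind the carriers. Starts at 0 to 0.3, stays where it is left (friction 0.03 N m)
- gate_knob (a point): the gate's upright round black knob, 14 mm in diameter, 29 to 63 mm above the bench, 65 mm from the pivot; this point is on its axis, 49 mm above the bench. Can be pinched from above or pushed sideways
- carrier1_c (a point): aluminium pot carrier, 62 mm tall, 0.28 kg. Foot plate 70 (its x) x 45 (y) x 6 mm, neck 50 x 20 mm up to height 17, then a holder block 56 x 56 mm with upright flat sides, height 17 to 62, open on top: square tapered socket 43 mm wide at the mouth, 34 at its floor, 40 deep. Same either way round. Starts foot down on the bench. This point: its centre, 31 mm above the underside
- carrier2_c (a point): another carrier, as carrier1. Two or three of the three are present
- carrier3_c (a point): another carrier, as carrier1. Two or three of the three are present
- pot1_c (a point): square tapered grey plastic pen pot, open on top, 70 g, 90 mm tall, 35 x 35 mm outside at the bottom widening evenly to 55 x 55 at the rim, walls 4 mm; x and y axes square to its sides. Starts upright on the bench. This point: on its axis, 45 mm above its underside. In a socket, sides parallel, it comes to rest where the tapers meet: this point 42 mm above the carrier's
- pot2_c (a point): another pot, as pot1. Nested in another pot, sides parallel, it comes to rest 36 mm higher than that pot
- pot3_c (a point): another pot, as pot1. Let it down to within a few mm of its seat and let go; pushed with over some 25 N, or dropped more than 5 mm, it jams tight (over 110 N between the tapered faces; let down gently, 20 to 50 N)
- spray_c (a point): white spray bottle (bystander), 52 mm in diameter, 115 mm tall, standing on the bench to the right of the rail's mouth; this point 57 mm up

How it is judged:
By the outcome, as a careful person would: the job done as asked, in the order asked, and still so for the second after the job is handed in, with the robot touching nothing.
Of carrier1, carrier2, carrier3 only 2 to 3 are there at a start; the rules pass over those that are not, and their reading is None.
At some moment in a run one of carrier1, carrier2, carrier3 may be knocked a few centimetres aside while the robot is not near it.
It also fails if it takes over 210 s, if anything falls off the work surface, if the arm or the gripper's body presses on something with over 40 N, if the wrist force passes 120 N, or if a joint passes its speed limit or range.

## Working session

There is one attempt and no reset: what is moved stays moved. The work goes in short steps, Python scripts to look and compute and a tool call to move; the robot and the scene stay as the last step left them, time stands still between calls to the robot, and variables do not carry over. Pictures are saved under pics/ and viewed, at most 14 in all, crops included, and the job is handed in when it is done.

Besides the shell and the picture viewer there is one more tool, called after ">>>" as name([rows], argument=value, ...), one row to a line, values as JSON. send_rows: Moves the arm, as the interface text tells. Its arguments: {"type":"object","properties":{"series":{"type":"array","items":{"type":"array"}},"grip_force":{"type":"number"}},"required":["series"]}

```bash
mkdir -p pics; ls; python3 - <<'E'
from cell import ctrl
import cv2,numpy as np
s=ctrl.read_state();print(s)
for n in("side","top"):
    cv2.imwrite(f"pics/{n}0.png",ctrl.snapshot(n)); p=ctrl.camera_params(n);print(n,p)
    for q in ["rail","rail_apron","rail_stop","gate_knob","carrier1_c","pot1_c","spray_c","gate"]:
        for d in ctrl.mark_of(n,q): print(n,q,d["confidence"],np.round(d["point"],4))
E
```

```text
pics
{'t': 0.0, 'q': array([-1.34410072e+00,  2.21193387e-01,  1.52764821e+00, -3.81385167e-05,
        1.39472245e+00, -1.26052635e-01]), 'qvel': array([-0.00179727, -0.00037572, -0.00014217,  0.00217362,  0.0010724 ,
       -0.00060722]), 'effort': array([-1.20692497e-03, -4.94621265e+01, -3.87368524e+01,  6.98348042e-02,
        5.75193751e-02, -1.75386808e-04]), 'tool_pos': array([ 0.215782  , -0.58584795,  0.20573796]), 'orientation': array([-3.09091678e+00, -5.50892563e-01,  2.14524394e-04]), 'wrist_force': array([-0.38736742, -0.50818982, -0.45602616]), 'wrist_torque': array([-0.01378596, -0.00719506,  0.03237879]), 'grip_force': 0.0, 'opening': 0.08702597115773046}
side {'vertical_fov': 44.87188689160418, 'cx': 321.9307573851948, 'cy': 201.76856510756787, 'R': array([[-0.89785197, -0.43999778,  0.01624185],
       [-0.31431229,  0.61467518, -0.72345159],
       [ 0.30833363, -0.65465745, -0.69018403]]), 't': array([0.47843174, 0.22433957, 1.13109723])}
side rail 0.73 [ 0.628  -0.0014 -0.0028]
side rail_apron 0.67 [ 0.6265 -0.1282  0.0074]
side rail_stop 0.94 [0.6138 0.1393 0.0043]
side rail_stop 0.4 [0.5679 0.3394 0.0299]
side gate_knob 0.48 [ 0.5499 -0.1488  0.0531]
side carrier1_c 0.82 [0.5656 0.3366 0.0311]
side carrier1_c 0.42 [ 0.5513 -0.1498  0.0482]
side pot1_c 0.58 [ 0.422  -0.1031  0.0397]
side spray_c 0.83 [ 0.5964 -0.3651  0.0586]Traceback (most recent call last):
  File "<stdin>", line 7, in <module>
ValueError: it knows: carrier1, carrier2, carrier3, gate_knob, pot1, pot2, pot3, rail, rail_apron, rail_stop, spray
```

```bash
python3 - <<'E'
from cell import ctrl
import cv2,numpy as np
n="top"
im=ctrl.snapshot(n);cv2.imwrite("pics/top0.png",im); p=ctrl.camera_params(n);print(n,p)
for q in ["rail","rail_apron","rail_stop","gate_knob","carrier1_c","pot1_c","spray_c"]:
        for d in ctrl.mark_of(n,q): print(n,q,d["confidence"],np.round(d["point"],4))
E
```

```text
top {'vertical_fov': 53.915977000183226, 'cx': 324.63555139410187, 'cy': 204.60410717087987, 'R': array([[-0.00460926, -0.99997227,  0.00584926],
       [-0.99434087,  0.00396231, -0.10616274],
       [ 0.10613662, -0.00630549, -0.99433156]]), 't': array([-7.11822594e-04,  5.29923707e-01,  9.41005059e-01])}
top rail 0.78 [ 0.6223 -0.0085 -0.0008]
top rail 0.6 [0.4503 0.322  0.0458]
top rail_apron 0.6 [ 0.633  -0.1273  0.0066]
top rail_stop 0.64 [0.6138 0.1416 0.0039]
top gate_knob 0.6 [ 0.5518 -0.1485  0.0505]
top carrier1_c 0.8 [0.5675 0.3375 0.0344]
top pot1_c 0.66 [ 0.4169 -0.1079  0.0465]
top spray_c 0.6 [ 0.595  -0.3723  0.0602]
```

View pics/side0.png

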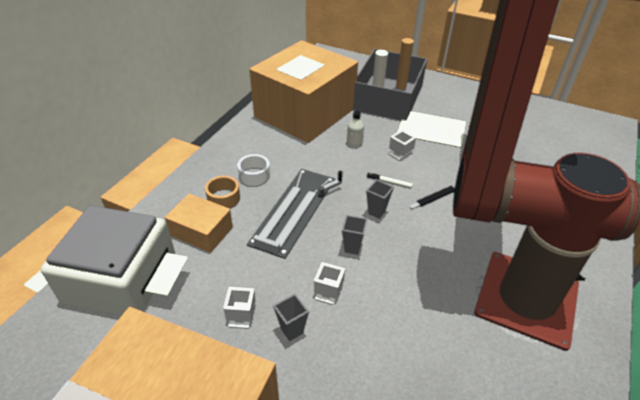

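View pics/top0.png

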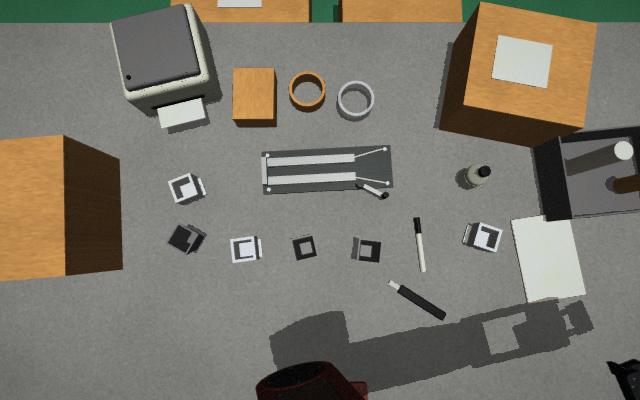

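Three carriers and three pots. In the top view the carriers are at px (186,188), (245,249) and (485,237), and the pots at (186,238), (304,247) and (367,250). The rail's mouth is on the right, with the gate open at (372,190). Next I'll fit poses to the outlines.

```bash
cat > h.py <<'E'
from cell import ctrl
import cv2,numpy as np
from scipy.optimize import minimize
P={n:ctrl.camera_params(n) for n in("side","top")}
def proj(n,X):
    p=P[n];f=200/np.tan(np.radians(p["vertical_fov"]/2));c=np.asarray(X)@p["R"].T+p["t"]
    return c[:,:2]/c[:,2:]*f+[p["cx"],p["cy"]]
def ray(n,uv,z):
    p=P[n];f=200/np.tan(np.radians(p["vertical_fov"]/2))
    d=p["R"].T@np.array([(uv[0]-p["cx"])/f,(uv[1]-p["cy"])/f,1]);o=-p["R"].T@p["t"]
    return o+d*(z-o[2])/d[2]
def fr(a,b,z0,z1,a1=None,b1=None):
    a1=a1 or a;b1=b1 or b
    return np.array([[sx*w/2,sy*h/2,z] for w,h,z in((a,b,z0),(a1,b1,z1)) for sx in(-1,1) for sy in(-1,1)])
CAR=[fr(.07,.045,0,.006),fr(.05,.02,.006,.017),fr(.056,.056,.017,.062)]
POT=[fr(.035,.035,0,.09,.055,.055)]
def sil(n,parts,x,y,yaw,z,box,S=4):
    m=np.zeros(((box[3]-box[1])*S,(box[2]-box[0])*S),np.uint8);c,s=np.cos(yaw),np.sin(yaw)
    for q in parts:
        X=q@np.array([[c,s,0],[-s,c,0],[0,0,1]])+[x,y,z]
        h=cv2.convexHull(((proj(n,X)+.5-box[:2])*S).astype(np.float32))
        cv2.fillConvexPoly(m,np.round(h*16).astype(np.int32),255,shift=4)
    return cv2.resize(m,None,fx=1/S,fy=1/S,interpolation=cv2.INTER_AREA)/255.
def fit(parts,masks,z=0.,guess=None,yaws=12,sym=np.pi):
    """masks: {cam:mask}; returns x,y,yaw,cost(px)"""
    B={n:(lambda r,c:[c.min()-12,r.min()-12,c.max()+13,r.max()+13])(*np.nonzero(m)) for n,m in masks.items()}
    B={n:np.clip(b,0,[640,400,640,400]) for n,b in B.items()}
    def cost(v): return sum(np.abs(sil(n,parts,v[0],v[1],v[2],z,B[n])-m[B[n][1]:B[n][3],B[n][0]:B[n][2]]).sum() for n,m in masks.items())
    best=None
    for a in np.arange(yaws)*sym/yaws:
        r=minimize(cost,[*guess,a],method="Nelder-Mead",options=dict(initial_simplex=[[*guess,a],[guess[0]+.008,guess[1],a],[guess[0],guess[1]+.008,a],[guess[0],guess[1],a+.2]],xatol=2e-4,fatol=.3,maxiter=80))
        if best is None or r.fun<best.fun:best=r
    return np.array([best.x[0],best.x[1],(best.x[2]+sym/2)%sym-sym/2,best.fun])
def masks(cam,q,minc=.3):
    out=[]
    for d in ctrl.outline_of(cam,q):
        m=d["mask"].astype(np.uint8)
        if d["confidence"]<minc or m.sum()<50:continue
        if all((m&o).sum()<.5*m.sum() for o in out):out.append(m)
    return out
def locate(kind,cams=("top","side"),z=0.):
    """all free-standing carriers / pots: list of x,y,yaw,cost,cams"""
    parts,sym,hz=(CAR,np.pi,.045) if kind=="carrier1" else (POT,np.pi/2,.06)
    ob=[]
    for n in cams:
        ctrl.snapshot(n)
        for m in masks(n,kind):
            r,c=np.nonzero(m);w=ray(n,(c.mean(),r.mean()),hz+z)
            for o in ob:
                if n not in o[1] and np.hypot(*(o[0]-w[:2]))<.04:o[1][n]=m;break
            else:ob.append((w[:2],{n:m}))
    for g,mm in ob:
        f=fit(parts,mm,z,g,12 if sym>3 else 6,sym)
        print(kind,"x %.4f y %.4f yaw %.1f cost %.0f"%(f[0],f[1],np.degrees(f[2]),f[3]),{n:int(m.sum()) for n,m in mm.items()})
E
python3 - <<'E'
from h import *
locate("carrier1");locate("pot1")
im=ctrl.snapshot("top");cv2.imwrite("pics/r1.png",cv2.resize(im[135:210,250:410],None,fx=5,fy=5,interpolation=cv2.INTER_CUBIC))
im=ctrl.snapshot("side");cv2.imwrite("pics/r2.png",cv2.resize(im[160:265,240:360],None,fx=5,fy=5,interpolation=cv2.INTER_CUBIC))
E
```

```text
Traceback (most recent call last):
  File "h.py", line 47, in locate
    for m in masks(n,kind):
             ~~~~~^^^^^^^^
  File "h.py", line 36, in masks
    for d in ctrl.outline_of(cam,q):
             ~~~~~~~~~~~~~~~^^^^^^^
ValueError: it knows: carrier1, carrier2, carrier3, gate, gate_knob, pot1, pot2, pot3, rail, rail_apron, rail_stop, spray
```

```bash
sed -i 's/masks(n,kind)/masks(n,kind+"_c")/' h.py
python3 - <<'E'
from h import *
locate("carrier1");locate("pot1")
im=ctrl.snapshot("top");cv2.imwrite("pics/r1.png",cv2.resize(im[135:210,250:410],None,fx=5,fy=5,interpolation=cv2.INTER_CUBIC))
im=ctrl.snapshot("side");cv2.imwrite("pics/r2.png",cv2.resize(im[160:265,240:360],None,fx=5,fy=5,interpolation=cv2.INTER_CUBIC))
E
```

```text
carrier1 x 0.5708 y 0.3373 yaw -69.9 cost 132 {'top': 874, 'side': 1098}
pot1 x 0.4193 y -0.1050 yaw -3.6 cost 43 {'side': 718}
```

View pics/r1.png

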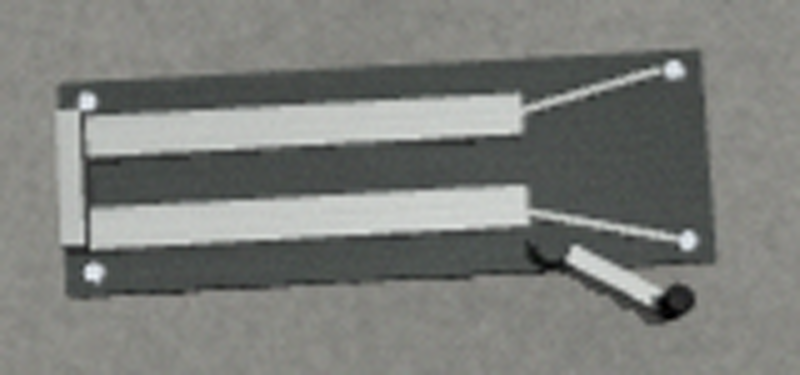

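View pics/r2.png

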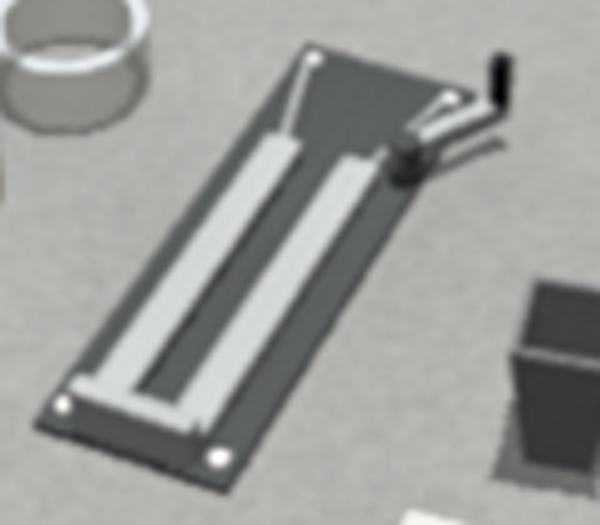

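The rail crops are clear: lip stripes at crop px (86..523,95..155) and (90..528,187..248), pivot hub (550,255), knob (678,300). The networks return only one thing of each class, so I'll segment by brightness myself.

```bash
cat >> h.py <<'E'
def seg(im,n,kind,g,z=0.,rad=.055):
    gray=cv2.cvtColor(im,cv2.COLOR_BGR2GRAY)
    a=np.linspace(0,6.28,24);X=np.array([[g[0]+rad*np.cos(t),g[1]+rad*np.sin(t),z+h] for t in a for h in(0,.06)])
    roi=np.zeros(gray.shape,np.uint8);cv2.fillConvexPoly(roi,cv2.convexHull(proj(n,X).astype(np.int32)),1)
    b=((gray>150) if kind=="carrier1" else (gray<72)).astype(np.uint8)&roi
    cs,_=cv2.findContours(b,cv2.RETR_EXTERNAL,cv2.CHAIN_APPROX_NONE)
    m=np.zeros_like(b)
    if cs: cv2.drawContours(m,[max(cs,key=cv2.contourArea)],-1,1,-1)
    return m
def look(kind,guesses,cams=("top","side"),z=0.,rad=.055,name=None):
    ims={n:ctrl.snapshot(n) for n in cams};res=[]
    parts,sym=(CAR,np.pi) if kind=="carrier1" else (POT,np.pi/2)
    for g in guesses:
        mm={n:seg(ims[n],n,kind,g,z,rad) for n in cams};mm={n:m for n,m in mm.items() if m.sum()>40}
        f=fit(parts,mm,z,g,12 if sym>3 else 6,sym);res.append(f)
        print(kind,"x %.4f y %.4f yaw %.1f cost %.0f"%(f[0],f[1],np.degrees(f[2]),f[3]),{n:int(m.sum()) for n,m in mm.items()})
        for n in cams:
            for q in parts:
                c,s=np.cos(f[2]),np.sin(f[2]);X=q@np.array([[c,s,0],[-s,c,0],[0,0,1]])+[f[0],f[1],z]
                for k in(0,4):
                    cv2.polylines(ims[n],[np.round(proj(n,X[k:k+4][[0,1,3,2]])*16).astype(np.int32)],True,(0,0,255),1,shift=4)
    return res,ims
E
python3 - <<'E'
from h import *
im=ctrl.snapshot("top")
# rail
def rp(u,v,z):return ray("top",(250+(u+.5)/5-.5,135+(v+.5)/5-.5),z)[:2]
e=[rp(86,115,.019),rp(86,156,.019),rp(90,208,.019),rp(90,248,.019)];m=[rp(523,95,.019),rp(523,133,.019),rp(528,187,.019),rp(528,225,.019)]
s=np.mean(e,0);o=np.mean(m,0);d=s-o;print("stop",s,"mouth",o,np.linalg.norm(d),"yaw",np.degrees(np.arctan2(d[1],d[0])))
print([np.linalg.norm(m[i]-m[i+1]) for i in range(3)])
print("corners",[np.round(rp(*c,.006),4) for c in((57,84),(700,48),(716,263),(68,298))])
print("knob top",rp(682,297,.063))
gs=[ray("top",c,.045)[:2] for c in((186,188),(245,249),(485,237))];print(np.round(gs,3))
_,I=look("carrier1",gs)
gp=[ray("top",c,.06)[:2] for c in((186,238),(304,247),(367,250))]
ims2=look("pot1",gp)[1]
top=I["top"][150:290,150:400];t2=ims2["top"][150:290,150:400];s=I["side"][120:350,200:430];
cv2.imwrite("pics/f1.png",np.vstack([cv2.resize(top,(560,300)),cv2.resize(t2,(560,300))]))
E
```

```text
stop [0.61646323 0.1406744 ] mouth [ 0.62680368 -0.07911263] 0.220030133986355 yaw 92.69364335088069
[np.float64(0.01952508084705247), np.float64(0.02769758718132133), np.float64(0.019329202535010505)]
corners [array([0.6697, 0.1589]), array([ 0.6875, -0.1706]), array([ 0.576 , -0.1762]), array([0.5593, 0.152 ])]
knob top [ 0.55105141 -0.14922994]
[[ 0.57   0.333]
 [ 0.422  0.188]
 [ 0.448 -0.388]]
carrier1 x 0.5745 y 0.3470 yaw 2.2 cost 1665 {'top': 566, 'side': 2562}
carrier1 x 0.4211 y 0.1953 yaw -6.1 cost 1379 {'top': 602, 'side': 2272}
carrier1 x 0.4494 y -0.3897 yaw -19.6 cost 868 {'top': 587, 'side': 1215}
pot1 x 0.4498 y 0.3236 yaw -40.4 cost 987 {'top': 370, 'side': 391}
pot1 x 0.4266 y 0.0420 yaw 12.7 cost 533 {'top': 410, 'side': 334}
pot1 x 0.4168 y -0.1042 yaw 6.7 cost 662 {'top': 282, 'side': 367}
```

View pics/f1.png

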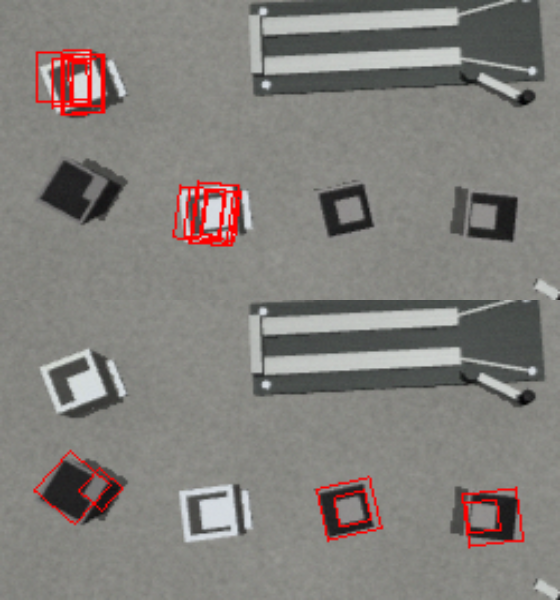

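```bash
cat >> h.py <<'E'
def loc(q,cams=("top","side"),z=0.,snap=True):
    kind=q[:-1];parts,sym,hz=(CAR,np.pi,.045) if kind=="carrier" else (POT,np.pi/2,.06)
    mm={};g=[]
    for n in cams:
        if snap:ctrl.snapshot(n)
        for m in masks(n,q+"_c",.25):
            r,c=np.nonzero(m);w=ray(n,(c.mean(),r.mean()),hz+z)[:2];print(q,n,np.round(w,3),int(m.sum()))
            if n not in mm: mm[n]=m;g.append(w)
    if not mm:print(q,"none");return
    if len(g)==2 and np.hypot(*(g[0]-g[1]))>.05: mm.pop("side")
    out=[]
    for sub in ([mm]+[{n:m} for n,m in mm.items()] if len(mm)>1 else [mm]):
        f=fit(parts,sub,z,g[0],12 if sym>3 else 6,sym)
        print("   fit",list(sub),"x %.4f y %.4f yaw %.1f cost %.0f"%(f[0],f[1],np.degrees(f[2]),f[3]));out.append(f)
    return out[0]
def draw(im,n,parts,f,z=0):
    c,s=np.cos(f[2]),np.sin(f[2])
    for q in parts:
        X=q@np.array([[c,s,0],[-s,c,0],[0,0,1]])+[f[0],f[1],z]
        for k in(0,4):cv2.polylines(im,[np.round(proj(n,X[k:k+4][[0,1,3,2]])*16).astype(np.int32)],True,(0,0,255),1,shift=4)
E
python3 - <<'E'
from h import *
F={}
for q in("carrier1","carrier2","carrier3","pot1","pot2","pot3"):F[q]=loc(q)
im=ctrl.snapshot("top")
for q,f in F.items():
    if f is not None:draw(im,"top",CAR if q[0]=="c" else POT,f)
cv2.imwrite("pics/f2.png",cv2.resize(im[150:300,150:510],None,fx=2.2,fy=2.2))
E
```

```text
carrier1 top [0.57  0.332] 792
carrier1 side [0.565 0.345] 1099
carrier1 side [ 0.56 -0.11] 202
   fit ['top', 'side'] x 0.5707 y 0.3365 yaw -67.4 cost 105
   fit ['top'] x 0.5703 y 0.3371 yaw -65.4 cost 60
   fit ['side'] x 0.5710 y 0.3359 yaw -67.7 cost 35
carrier2 top [0.424 0.186] 743
carrier2 side [0.419 0.2  ] 926
   fit ['top', 'side'] x 0.4233 y 0.1897 yaw -80.7 cost 118
   fit ['top'] x 0.4233 y 0.1903 yaw -81.9 cost 38
   fit ['side'] x 0.4232 y 0.1887 yaw -81.9 cost 71
carrier3 top [ 0.449 -0.381] 908
carrier3 side [ 0.447 -0.373] 602
   fit ['top', 'side'] x 0.4489 y -0.3876 yaw 71.2 cost 116
   fit ['top'] x 0.4481 y -0.3869 yaw 69.7 cost 43
   fit ['side'] x 0.4507 y -0.3917 yaw 70.6 cost 35
pot1 top [ 0.417 -0.108] 581
pot1 side [ 0.418 -0.099] 727
   fit ['top', 'side'] x 0.4182 y -0.1037 yaw -5.9 cost 82
   fit ['top'] x 0.4177 y -0.1037 yaw -6.5 cost 27
   fit ['side'] x 0.4190 y -0.1042 yaw -3.4 cost 41
pot2 top [0.446 0.329] 682
pot2 top [0.425 0.046] 587
pot2 side [0.448 0.324] 1100
   fit ['top', 'side'] x 0.4482 y 0.3247 yaw -29.7 cost 99
   fit ['top'] x 0.4474 y 0.3252 yaw -29.5 cost 50
   fit ['side'] x 0.4490 y 0.3243 yaw -29.9 cost 37
pot3 top [0.425 0.047] 613
pot3 side [0.426 0.049] 763
   fit ['top', 'side'] x 0.4259 y 0.0456 yaw 13.1 cost 73
   fit ['top'] x 0.4251 y 0.0456 yaw 13.8 cost 35
   fit ['side'] x 0.4264 y 0.0451 yaw 13.4 cost 33
```

View pics/f2.png

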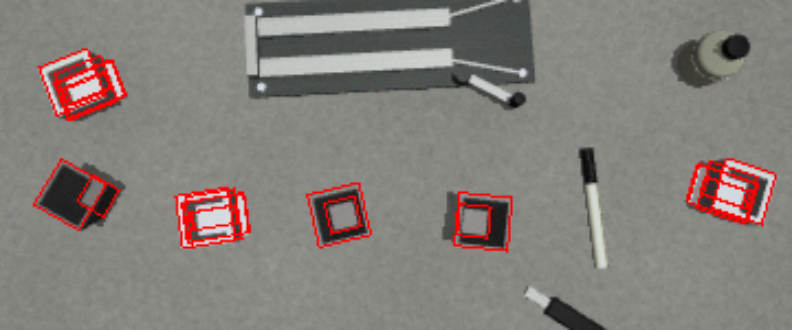

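The overlay shows all six fits matching the picture to within about 2 mm, and the rail measures 220 mm between mouth and stop, as it should. I'll start with the carrier nearest the arm, C3.

```bash
cat > p.py <<'E'
import sys
from cell import ctrl
import numpy as np
from scipy.spatial.transform import Rotation as R
RO=np.array([.6233,-.0045]);RY=92.8
def rail(x,y=0):
    a=np.radians(RY);return RO+x*np.array([np.cos(a),np.sin(a)])+y*np.array([-np.sin(a),np.cos(a)])
def plan(x,y,z,yaw=None):
    s=ctrl.read_state();M=R.from_rotvec(s["orientation"]).as_matrix();c=np.degrees(np.arctan2(M[1,0],M[0,0]))
    if yaw is None:yaw=c
    d=(yaw-c+90)%180-90;a=np.radians(c+d);v=np.array([x,y])-s["tool_pos"][:2]
    print("t %.1f pos"%s["t"],np.round(s["tool_pos"],4),"yaw %.2f tilt %.4f open %.4f grip %.1f"%(c,-M[2,2],s["opening"],s["grip_force"]),"F",np.round(s["wrist_force"],1),"q6 %.2f"%s["q"][5])
    print("turn az %.2f | then tx %.4f ty %.4f tz %.4f"%(-d,v@[np.cos(a),np.sin(a)],v@[np.sin(a),-np.cos(a)],s["tool_pos"][2]-z))
if __name__=="__main__":
    a=sys.argv[1:]
    if a[0]=="r":
        p=rail(float(a[1]),float(a[2]));plan(p[0],p[1],float(a[3]),RY)
    else:plan(*map(float,a))
E
python3 p.py .4488 -.3876 .056 70.5
```

```text
t 2.9 pos [ 0.2159 -0.5865  0.2068] yaw 20.21 tilt 1.0000 open 0.0872 grip 0.0 F [-0.3 -0.3  0.7] q6 -0.13
turn az -50.29 | then tx 0.2652 ty 0.1531 tz 0.1508
```

>>> send_rows([
  [[0,0,0],[0,0,-6.3],0.087],
  [[0,0,0],[0,0,-6.3],0.087],
  [[0,0,0],[0,0,-6.3],0.087],
  [[0,0,0],[0,0,-6.3],0.087],
  [[0,0,0],[0,0,-6.3],0.087],
  [[0,0,0],[0,0,-6.3],0.087],
  [[0,0,0],[0,0,-6.3],0.087],
  [[0,0,0],[0,0,-6.2],0.087],
  [[0.0265,0.0153,0],[0,0,0],0.087],
  [[0.0265,0.0153,0],[0,0,0],0.087],
  [[0.0265,0.0153,0],[0,0,0],0.087],
  [[0.0265,0.0153,0],[0,0,0],0.087],
  [[0.0265,0.0153,0],[0,0,0],0.087],
  [[0.0265,0.0153,0],[0,0,0],0.087],
  [[0.0265,0.0153,0],[0,0,0],0.087],
  [[0.0265,0.0153,0],[0,0,0],0.087],
  [[0.0265,0.0153,0],[0,0,0],0.087],
  [[0.0265,0.0153,0],[0,0,0],0.087],
  [[0,0,0.02],[0,0,0],0.087],
  [[0,0,0.02],[0,0,0],0.087],
])

```text
t: 4.52
tool_pos: [0.4511, -0.3872, 0.1683]
orientation: [2.559, 1.815, 0.001]
wrist_force: [0.1, -0.2, -0.1]
opening: 0.087
grip_force: 0.0
```

```bash
python3 p.py .4488 -.3876 .056 70.5
```

```text
t 4.5 pos [ 0.4511 -0.3872  0.1683] yaw 70.70 tilt 1.0000 open 0.0870 grip 0.0 F [ 0.1 -0.2 -0.1] q6 -0.51
turn az 0.20 | then tx -0.0011 ty -0.0020 tz 0.1123
```

>>> send_rows([
  [[-0.001,-0.002,0.025],[0,0,0.2],0.087],
  [[0,0,0.025],[0,0,0],0.087],
  [[0,0,0.025],[0,0,0],0.087],
  [[0,0,0.02],[0,0,0],0.087],
  [[0,0,0.012],[0,0,0],0.087],
  [[0,0,0.004],[0,0,0],0.087],
  [[0,0,0],[0,0,0],0.05],
  [[0,0,0],[0,0,0],0.05],
  [[0,0,0],[0,0,0],0.05],
  [[0,0,0],[0,0,0],0.05],
  [[0,0,0],[0,0,0],0.05],
  [[0,0,0],[0,0,0],0.05],
  [[0,0,0],[0,0,0],0.05],
], grip_force=25)

```text
t: 5.6
tool_pos: [0.4465, -0.3882, 0.0563]
orientation: [2.568, 1.809, 0.0]
wrist_force: [1.2, 0.6, 0.1]
opening: 0.0524
grip_force: 0.0
```

```bash
python3 p.py r -125 0 .08; python3 - <<'E'
from h import *
loc("carrier3")
E
```

```text
t 5.6 pos [ 0.4465 -0.3882  0.0563] yaw 70.31 tilt 1.0000 open 0.0524 grip 0.0 F [1.2 0.6 0.1] q6 -0.51
turn az -22.49 | then tx -124.6254 ty 0.1953 tz -0.0237
carrier3 top [ 0.454 -0.369] 571
carrier3 side [ 0.446 -0.366] 552
   fit ['top', 'side'] x 0.4499 y -0.3851 yaw 72.6 cost 375
   fit ['top'] x 0.4561 y -0.3722 yaw 0.1 cost 250
   fit ['side'] x 0.4503 y -0.3873 yaw 72.9 cost 62
```

>>> send_rows([
  [[0,0,0],[0,0,0],0.045],
  [[0,0,0],[0,0,0],0.045],
  [[0,0,0],[0,0,0],0.045],
], grip_force=25)

```text
t: 6.05
tool_pos: [0.4463, -0.3879, 0.0558]
orientation: [-2.568, -1.809, -0.0]
wrist_force: [-0.1, -0.4, -1.0]
opening: 0.0458
grip_force: 0.0
```

```bash
python3 - <<'E'
from h import *
a=cv2.resize(ctrl.snapshot("top")[190:290,420:550],None,fx=4,fy=4);b=cv2.resize(ctrl.snapshot("side")[90:180,340:470],None,fx=4,fy=4)
cv2.imwrite("pics/g1.png",np.vstack([a,b])[:, :])
print(ctrl.read_state()["opening"],ctrl.read_state()["grip_force"])
E
```

```text
0.04511154995332452 0.0
```

View pics/g1.png

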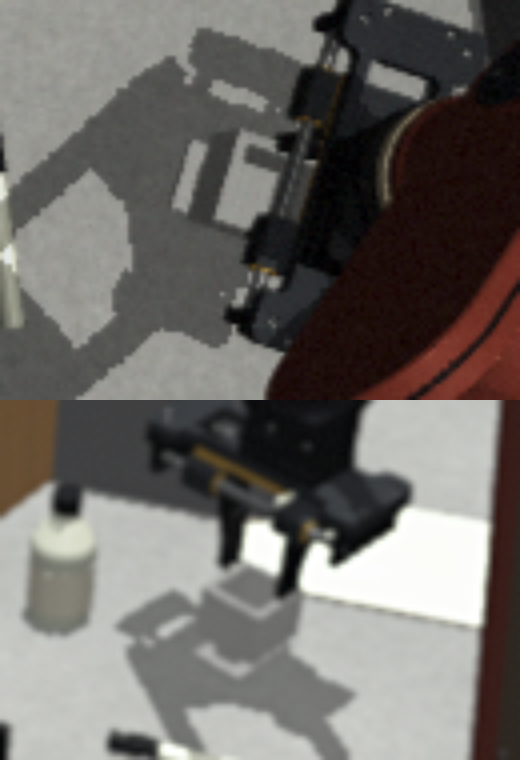

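```bash
python3 - <<'E'
from h import *
from scipy.spatial.transform import Rotation as R
s=ctrl.read_state();M=R.from_rotvec(s["orientation"]).as_matrix()
a=ctrl.snapshot("top");b=ctrl.snapshot("side")
for n,im in(("top",a),("side",b)):
    draw(im,n,CAR[2:],(.4492,-.3876,np.radians(71)))
    for sy in(-1,1):
        L=np.array([s["tool_pos"]+M@[x,sy*s["opening"]/2,z] for x,z in((-.0095,.019),(.0095,.019),(.0095,-.03),(-.0095,-.03))])
        cv2.polylines(im,[np.round(proj(n,L)*16).astype(np.int32)],True,(0,255,0),1,shift=4)
cv2.imwrite("pics/g2.png",np.vstack([cv2.resize(a[200:275,440:540],None,fx=4,fy=4),cv2.resize(b[100:175,350:450],None,fx=4,fy=4)]))
E
```

```text
(no output)
```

View pics/g2.png

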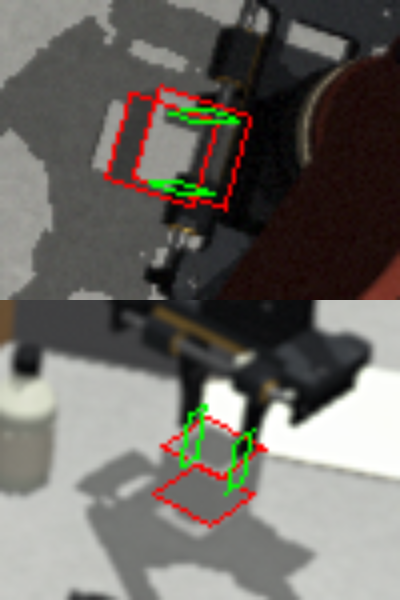

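>>> send_rows([
  [[0.0,0,0],[0,0,0],0.087],
  [[0,0,0],[0,0,0],0.087],
  [[0,0,0],[0,0,0],0.087],
  [[0,0,0],[0,0,0],0.087],
  [[0,0,0],[0,0,0],0.087],
  [[0,0,0],[0,0,0],0.087],
  [[0,0,0],[0,0,0],0.087],
  [[0,0,0.006],[0,0,0],0.087],
  [[0,0,0.006],[0,0,0],0.087],
  [[0,0,0.006],[0,0,0],0.087],
  [[0,0,0.002],[0,0,0],0.087],
  [[0,0,0.0],[0,0,0],0.087],
])

```text
t: 7.25
tool_pos: [0.4456, -0.3872, 0.0344]
orientation: [-2.567, -1.808, 0.0]
wrist_force: [-0.5, -0.1, 0.1]
opening: 0.0867
grip_force: 0.0
```

```bash
python3 - <<'E'
from h import *
from scipy.spatial.transform import Rotation as R
s=ctrl.read_state();M=R.from_rotvec(s["orientation"]).as_matrix();print(s["tool_pos"],s["opening"],s["wrist_force"])
a=ctrl.snapshot("top");b=ctrl.snapshot("side")
for n,im in(("top",a),("side",b)):
    for sy in(-1,1):
      for y in (.0,.015):
        L=np.array([s["tool_pos"]+M@[x,sy*(s["opening"]/2+y),z] for x,z in((-.0095,.019),(.0095,.019),(.0095,-.05),(-.0095,-.05))])
        cv2.polylines(im,[np.round(proj(n,L)*16).astype(np.int32)],True,(0,255,0),1,shift=4)
    L=np.array([s["tool_pos"]+M@[x,y,-.051] for x,y in((-.0375,-.095),(.0375,-.095),(.0375,.095),(-.0375,.095))])
    cv2.polylines(im,[np.round(proj(n,L)*16).astype(np.int32)],True,(0,0,255),1,shift=4)
cv2.imwrite("pics/g3.png",np.hstack([cv2.resize(a[175:300,430:560],None,fx=3,fy=4),cv2.resize(b[70:195,340:470],None,fx=3,fy=4)]))
E
```

```text
[ 0.44562236 -0.387201    0.03438838] 0.08672529265611358 [-0.49539442 -0.09961898  0.06073547]
```

View pics/g3.png

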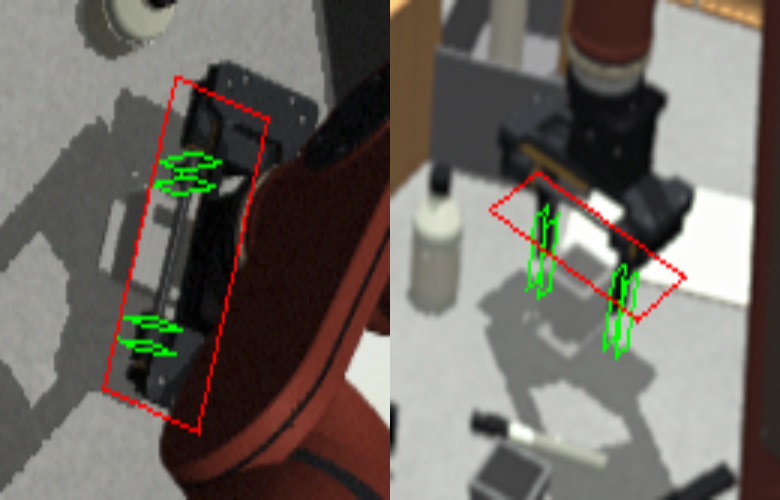

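>>> send_rows([
  [[0,0,0],[0,0,0],0.05],
  [[0,0,0],[0,0,0],0.05],
  [[0,0,0],[0,0,0],0.05],
  [[0,0,0],[0,0,0],0.05],
  [[0,0,0],[0,0,0],0.05],
  [[0,0,0],[0,0,0],0.05],
  [[0,0,0],[0,0,0],0.05],
  [[0,0,0],[0,0,0],0.05],
], grip_force=10)

```text
t: 8.02
tool_pos: [0.4468, -0.3883, 0.0362]
orientation: [2.568, 1.808, 0.001]
wrist_force: [1.4, -0.5, 0.2]
opening: 0.056
grip_force: 10.0
```

```bash
python3 - <<'E'
from h import *
from scipy.spatial.transform import Rotation as R
s=ctrl.read_state();print(s["q"],s["tool_pos"],s["opening"],s["grip_force"],s["wrist_force"])
loc("carrier3")
for n in P: print(n,-P[n]["R"].T@P[n]["t"])
for n in P:
    ctrl.snapshot(n)
    for q in("carrier3_c","spray_c"):
        for d in ctrl.mark_of(n,q):print(n,q,d["confidence"],np.round(d["point"],4),proj(n,[d["point"]]))
E
```

```text
[-8.48738430e-01  3.20898687e-01  1.74681476e+00  2.36726700e-04
  1.07273180e+00 -5.05265185e-01] [ 0.44682021 -0.38830176  0.03616614] 0.05601784199111101 9.992215186357498 [ 1.42278551 -0.52060472  0.19620568]
carrier3 top [ 0.453 -0.369] 584
carrier3 top [ 0.614 -0.01 ] 5826
carrier3 side [ 0.449 -0.364] 522
   fit ['top', 'side'] x 0.4502 y -0.3852 yaw 74.8 cost 402
   fit ['top'] x 0.4556 y -0.3736 yaw -9.4 cost 249
   fit ['side'] x 0.4503 y -0.3875 yaw 72.0 cost 94
side [0.15131825 0.81309417 0.93519345]
top [0.42704642 0.00312197 0.99193335]
side carrier3_c 0.67 [ 0.4436 -0.3862  0.0314] [[402.89986548 145.15931398]]
side spray_c 0.87 [ 0.598  -0.3649  0.0543] [[354.80589419 129.21969865]]
top carrier3_c 0.64 [ 0.4523 -0.3886  0.0326] [[482.89912657 235.4310302 ]]
top spray_c 0.85 [ 0.5967 -0.3694  0.061 ] [[476.8912735  174.95013845]]
```

```bash
python3 - <<'E'
from h import *
a=ctrl.snapshot("top");b=ctrl.snapshot("side")
cv2.imwrite("pics/g4.png",np.hstack([cv2.resize(a[200:280,455:530],None,fx=5,fy=7,interpolation=cv2.INTER_CUBIC),cv2.resize(b[95:175,365:450],None,fx=5,fy=7,interpolation=cv2.INTER_CUBIC)]))
E
```

```text
(no output)
```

View pics/g4.png

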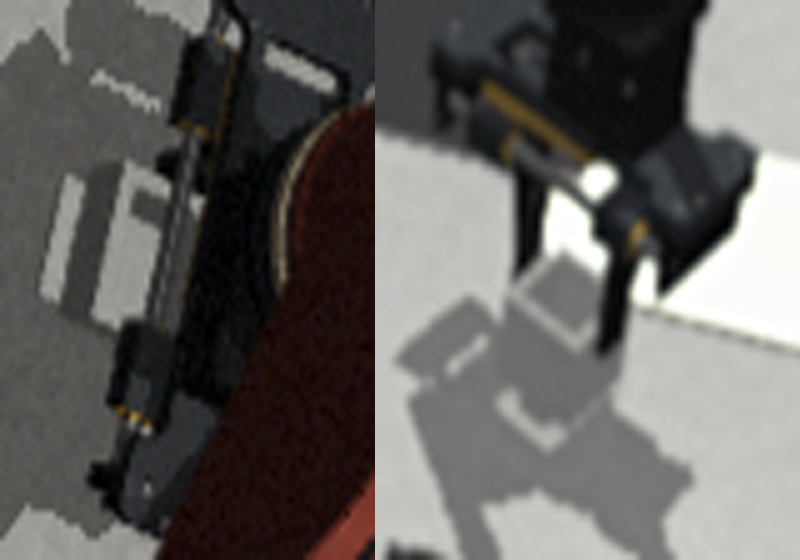

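>>> send_rows([
  [[0,0,0],[0,0,0],0.087],
  [[0,0,0],[0,0,0],0.087],
  [[0,0,0],[0,0,0],0.087],
  [[0,0,0],[0,0,0],0.087],
  [[0,0,0],[0,0,0],0.087],
  [[0,0,0],[0,0,0],0.087],
  [[0,0,0.003],[0,0,0],0.087],
  [[0,0,0.003],[0,0,0],0.087],
  [[0,0,0.003],[0,0,0],0.087],
  [[0,0,0.003],[0,0,0],0.087],
  [[0,0,0.003],[0,0,0],0.087],
  [[0,0,0.003],[0,0,0],0.087],
  [[0,0,0.0],[0,0,0],0.087],
])

```text
t: 9.7
tool_pos: [0.4459, -0.3875, 0.0169]
orientation: [-2.567, -1.808, 0.0]
wrist_force: [-0.9, 0.2, -0.2]
opening: 0.0869
grip_force: 0.0
```

>>> send_rows([
  [[0,0,0.002],[0,0,0],0.087],
  [[0,0,0.002],[0,0,0],0.087],
  [[0,0,0.002],[0,0,0],0.087],
  [[0,0,0.0],[0,0,0],0.087],
])

```text
t: 10.03
tool_pos: [0.4462, -0.3878, 0.0114]
orientation: [-2.568, -1.809, 0.0]
wrist_force: [-0.4, -0.1, 0.6]
opening: 0.0872
grip_force: 0.0
```

>>> send_rows([
  [[0,0,0.002],[0,0,0],0.087],
  [[0,0,0.002],[0,0,0],0.087],
  [[0,0,0.002],[0,0,0],0.087],
  [[0,0,0.0],[0,0,0],0.087],
])

```text
t: 10.37
tool_pos: [0.4461, -0.3877, 0.0053]
orientation: [-2.568, -1.809, 0.0]
wrist_force: [-0.9, 0.1, -0.3]
opening: 0.0869
grip_force: 0.0
```

>>> send_rows([
  [[0,0,0.002],[0,0,0],0.087],
  [[0,0,0.002],[0,0,0],0.087],
  [[0,0,0.0],[0,0,0],0.087],
])

```text
t: 10.62
tool_pos: [0.4461, -0.3877, 0.0013]
orientation: [-2.568, -1.809, 0.0]
wrist_force: [0.5, 0.3, 0.1]
opening: 0.0869
grip_force: 0.0
```

>>> send_rows([
  [[0,0,0.002],[0,0,0],0.087],
  [[0,0,0.002],[0,0,0],0.087],
  [[0,0,0.0],[0,0,0],0.087],
])

```text
t: 10.87
tool_pos: [0.4461, -0.3877, -0.0027]
orientation: [-2.568, -1.809, 0.0]
wrist_force: [-0.1, 1.0, 0.2]
opening: 0.087
grip_force: 0.0
```

>>> send_rows([
  [[0,0,0.002],[0,0,0],0.087],
  [[0,0,0.002],[0,0,0],0.087],
  [[0,0,0.0],[0,0,0],0.087],
])

```text
t: 11.12
tool_pos: [0.4461, -0.3877, -0.0067]
orientation: [-2.568, -1.809, 0.0]
wrist_force: [-0.5, -0.3, -0.6]
opening: 0.0874
grip_force: 0.0
```

>>> send_rows([
  [[0,0,0.002],[0,0,0],0.087],
  [[0,0,0.001],[0,0,0],0.087],
  [[0,0,0.0],[0,0,0],0.087],
])

```text
t: 11.37
tool_pos: [0.4462, -0.3878, -0.0095]
orientation: [-2.568, -1.809, 0.0]
wrist_force: [-0.1, 0.0, -0.9]
opening: 0.0871
grip_force: 0.0
```

>>> send_rows([
  [[0,0,0.002],[0,0,0],0.087],
  [[0,0,0.0],[0,0,0],0.087],
])

```text
t: 11.53
tool_pos: [0.4462, -0.3879, -0.0115]
orientation: [-2.568, -1.809, 0.0]
wrist_force: [-0.9, -0.4, -0.8]
opening: 0.0869
grip_force: 0.0
```

>>> send_rows([
  [[0,0,0.002],[0,0,0],0.087],
  [[0,0,0.0],[0,0,0],0.087],
])

```text
t: 11.7
tool_pos: [0.4462, -0.3878, -0.0135]
orientation: [-2.568, -1.809, 0.0]
wrist_force: [-0.4, -0.8, -0.0]
opening: 0.0868
grip_force: 0.0
```

>>> send_rows([
  [[0,0,0.0015],[0,0,0],0.087],
  [[0,0,0.0],[0,0,0],0.087],
])

```text
t: 11.87
tool_pos: [0.4462, -0.3878, -0.0149]
orientation: [-2.568, -1.809, 0.0]
wrist_force: [0.0, -0.2, -0.4]
opening: 0.0867
grip_force: 0.0
```

>>> send_rows([
  [[0,0,0.0015],[0,0,0],0.087],
  [[0,0,0.0],[0,0,0],0.087],
])

```text
t: 12.03
tool_pos: [0.4464, -0.3881, -0.0153]
orientation: [-2.568, -1.809, 0.0]
wrist_force: [-3.1, 2.8, 6.2]
opening: 0.0872
grip_force: 3.7
```

>>> send_rows([
  [[0,0,0.0015],[0,0,0],0.087],
  [[0,0,0.0],[0,0,0],0.087],
])

```text
t: 12.2
tool_pos: [0.4465, -0.3881, -0.0154]
orientation: [-2.568, -1.809, 0.0]
wrist_force: [-6.9, 7.2, 18.5]
opening: 0.087
grip_force: 9.2
```

>>> send_rows([
  [[0,0,0.0015],[0,0,0],0.087],
  [[0,0,0.0],[0,0,0],0.087],
])

```text
t: 12.37
tool_pos: [0.4465, -0.3881, -0.0154]
orientation: [-2.567, -1.809, 0.001]
wrist_force: [-10.9, 10.5, 30.1]
opening: 0.0869
grip_force: 14.7
```

>>> send_rows([
  [[0,0,0.0015],[0,0,0],0.087],
  [[0,0,0.0],[0,0,0],0.087],
])

```text
t: 12.53
tool_pos: [0.4465, -0.3881, -0.0155]
orientation: [-2.567, -1.809, 0.001]
wrist_force: [-15.2, 13.9, 40.9]
opening: 0.0866
grip_force: 20.3
```

>>> send_rows([
  [[0,0,-0.012],[0,0,0],0.087],
  [[0,0,-0.015],[0,0,0],0.087],
  [[0,0,-0.015],[0,0,0],0.087],
  [[0.0,0,0],[0,0,0],0.087],
])

```text
t: 12.87
tool_pos: [0.4482, -0.39, 0.0247]
orientation: [2.564, 1.806, 0.001]
wrist_force: [0.5, -0.7, 0.9]
opening: 0.0872
grip_force: 0.0
```

```bash
python3 - <<'E'
from h import *
loc("carrier3")
from scipy.spatial.transform import Rotation as R
s=ctrl.read_state();M=R.from_rotvec(s["orientation"]).as_matrix()
a=ctrl.snapshot("top");b=ctrl.snapshot("side")
for n,im in(("top",a),("side",b)):
    for sy in(-1,1):
      for y in (.0,.015):
        L=np.array([s["tool_pos"]+[0,0,.0343]+M@[x,sy*(s["opening"]/2+y),z] for x,z in((-.0095,.019),(.0095,.019),(.0095,-.05),(-.0095,-.05))])
        cv2.polylines(im,[np.round(proj(n,L)*16).astype(np.int32)],True,(0,255,0),1,shift=4)
    L=np.array([s["tool_pos"]+[0,0,.0343]+M@[x,y,-.051] for x,y in((-.0375,-.095),(.0375,-.095),(.0375,.095),(-.0375,.095))])
    cv2.polylines(im,[np.round(proj(n,L)*16).astype(np.int32)],True,(0,0,255),1,shift=4)
cv2.imwrite("pics/g5.png",np.hstack([cv2.resize(a[175:300,430:560],None,fx=3,fy=4),cv2.resize(b[70:195,340:470],None,fx=3,fy=4)]))
E
```

```text
carrier3 top [ 0.453 -0.369] 587
carrier3 side [ 0.448 -0.368] 514
   fit ['top', 'side'] x 0.4507 y -0.3848 yaw 78.0 cost 396
   fit ['top'] x 0.4552 y -0.3720 yaw -8.4 cost 259
   fit ['side'] x 0.4526 y -0.3882 yaw 87.6 cost 77
```

View pics/g5.png

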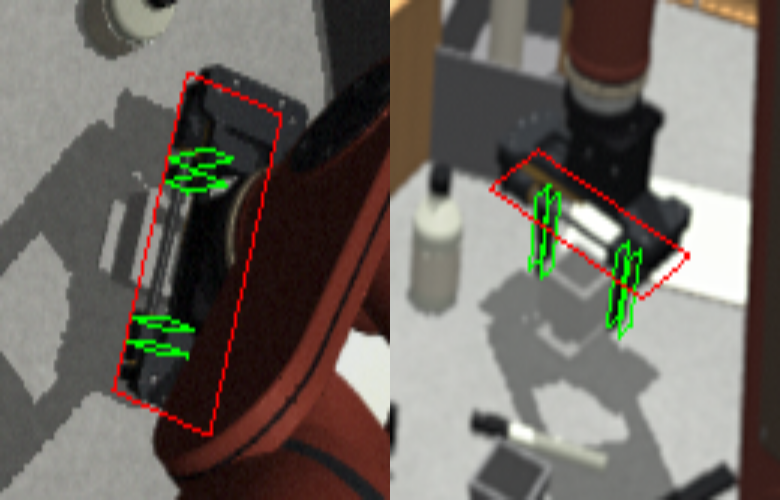

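>>> send_rows([
  [[0,0,0.003],[0,0,0],0.087],
  [[0,0,0],[0,0,0],0.05],
  [[0,0,0],[0,0,0],0.05],
  [[0,0,0],[0,0,0],0.05],
  [[0,0,0],[0,0,0],0.05],
  [[0,0,0],[0,0,0],0.05],
  [[0,0,0],[0,0,0],0.05],
  [[0,0,0],[0,0,0],0.05],
  [[0,0,0],[0,0,0],0.05],
  [[0,0,-0.015],[0,0,0],0.05],
  [[0,0,-0.025],[0,0,-5.5],0.05],
  [[0,0,0],[0,0,-5.5],0.05],
  [[0,0,0],[0,0,-5.5],0.05],
  [[0,0,0],[0,0,-5.5],0.05],
], grip_force=30)

```text
t: 14.33
tool_pos: [0.4462, -0.3878, 0.0585]
orientation: [-2.171, -2.271, 0.0]
wrist_force: [-0.4, 0.3, -2.5]
opening: 0.0556
grip_force: 30.0
```

```bash
sed -i 's/v=np.array(\[x,y\])/s["tool_pos"][2]+=ZO;v=np.array([x,y])/; s/^RO=/ZO=.0343;RO=/; s/rail(float(a\[1\]),float(a\[2\]))/rail(float(a[1])\/1e3,float(a[2])\/1e3)/' p.py
python3 p.py r -125 0 .062; python3 - <<'E'
from h import *
loc("carrier3",z=.04)
E
```

```text
t 14.3 pos [ 0.4462 -0.3878  0.0928] yaw 92.59 tilt 1.0000 open 0.0556 grip 30.0 F [-0.4  0.3 -2.5] q6 -0.89
turn az -0.21 | then tx 0.2492 ty 0.1956 tz 0.0308
carrier3 top [ 0.445 -0.366] 568
carrier3 side [ 0.582 -0.321] 469
carrier3 side [ 0.445 -0.366] 509
   fit ['top'] x 0.4448 y -0.3678 yaw 6.6 cost 335
```

>>> send_rows([
  [[0,0,-0.02],[0,0,-0.2],0.05],
  [[0,0,-0.015],[0,0,0],0.05],
  [[0.0277,0.0217,0],[0,0,0],0.05],
  [[0.0277,0.0217,0],[0,0,0],0.05],
  [[0.0277,0.0217,0],[0,0,0],0.05],
  [[0.0277,0.0217,0],[0,0,0],0.05],
  [[0.0277,0.0217,0],[0,0,0],0.05],
  [[0.0277,0.0217,0],[0,0,0],0.05],
  [[0.0277,0.0217,0],[0,0,0],0.05],
  [[0.0277,0.0217,0],[0,0,0],0.05],
  [[0.0276,0.022,0],[0,0,0],0.05],
  [[0,0,0],[0,0,0],0.05],
  [[0,0,0.02],[0,0,0],0.05],
  [[0,0,0],[0,0,0],0.05],
])

```text
t: 15.7
tool_pos: [0.6288, -0.1289, 0.0697]
orientation: [-2.169, -2.265, 0.004]
wrist_force: [-2.0, 0.8, -4.4]
opening: 0.056
grip_force: 30.0
```

```bash
python3 p.py r -125 0 .062; python3 - <<'E'
from h import *
loc("carrier3",z=.044)
ims={n:ctrl.snapshot(n) for n in("top","side")}
from p import rail
from scipy.spatial.transform import Rotation as R
s=ctrl.read_state();M=R.from_rotvec(s["orientation"]).as_matrix();t=s["tool_pos"]+[0,0,.0343]
for n,im in ims.items():
    draw(im,n,CAR,(t[0],t[1],np.radians(92.8)),t[2]-.056)
    for yy in(.013,-.013):
        L=np.array([[*rail(x,yy),.019] for x in(-.075,.145)]);cv2.polylines(im,[np.round(proj(n,L)*16).astype(np.int32)],False,(0,255,0),1,shift=4)
    L=np.array([[*rail(x,y),.006] for x,y in((-.17,.042),(-.075,.024),(-.075,-.024),(-.17,-.042))]);cv2.polylines(im,[np.round(proj(n,L)*16).astype(np.int32)],False,(255,0,0),1,shift=4)
cv2.imwrite("pics/a1.png",np.hstack([cv2.resize(ims["top"][120:220,260:400],None,fx=3,fy=4),cv2.resize(ims["side"][140:240,250:370],None,fx=3,fy=4)]))
E
```

```text
t 15.7 pos [ 0.6288 -0.1289  0.104 ] yaw 92.48 tilt 1.0000 open 0.0560 grip 30.0 F [-2.   0.8 -4.4] q6 -0.37
turn az -0.32 | then tx -0.0005 ty 0.0006 tz 0.0420
carrier3 top [0.424 0.045] 581
carrier3 side [ 0.633 -0.12 ] 586
carrier3 side [0.578 0.086] 3577
   fit ['top'] x 0.4252 y 0.0441 yaw -76.1 cost 145
```

View pics/a1.png

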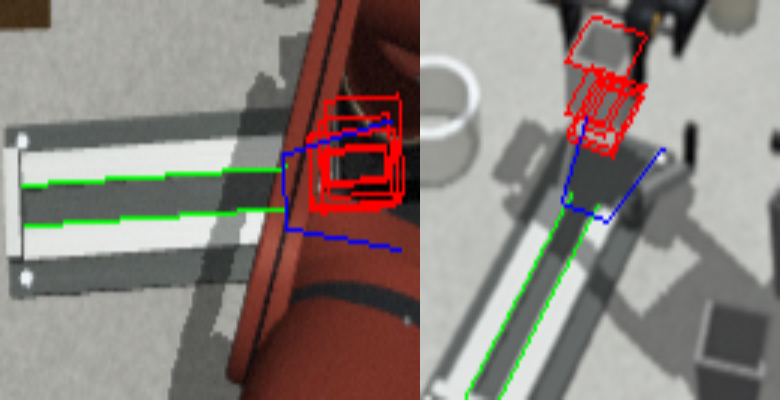

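The overlay shows the carrier in the hand where the model puts it, and the rail lines coincide with the slot. Lowering it onto the apron.

>>> send_rows([
  [[0,0,0.02],[0,0,-0.3],0.05],
  [[0,0,0.012],[0,0,0],0.05],
  [[0,0,0.006],[0,0,0],0.05],
  [[0,0,0.001],[0,0,0],0.05],
  [[0,0,0.001],[0,0,0],0.05],
  [[0,0,0],[0,0,0],0.05],
])

```text
t: 16.5
tool_pos: [0.6311, -0.1306, 0.0337]
orientation: [2.166, 2.275, 0.0]
wrist_force: [-0.4, 0.6, -2.0]
opening: 0.056
grip_force: 30.0
```

```bash
python3 p.py r -125 0 .062
```

```text
t 16.5 pos [ 0.6311 -0.1306  0.068 ] yaw 92.80 tilt 1.0000 open 0.0560 grip 30.0 F [-0.4  0.6 -2. ] q6 -0.38
turn az 0.00 | then tx 0.0013 ty -0.0016 tz 0.0060
```

>>> send_rows([
  [[0.001,-0.0015,0.002],[0,0,0],0.05],
  [[0,0,0.002],[0,0,0],0.05],
  [[0,0,0],[0,0,0],0.05],
])

```text
t: 16.75
tool_pos: [0.6292, -0.1294, 0.0293]
orientation: [2.166, 2.275, -0.0]
wrist_force: [0.6, 0.4, -1.6]
opening: 0.0559
grip_force: 30.0
```

>>> send_rows([
  [[0,0,0.001],[0,0,0],0.05],
  [[0,0,0],[0,0,0],0.05],
])

```text
t: 16.92
tool_pos: [0.6293, -0.1295, 0.0283]
orientation: [2.166, 2.275, 0.0]
wrist_force: [-0.2, 0.1, -2.9]
opening: 0.0559
grip_force: 30.0
```

>>> send_rows([
  [[0,0,0.001],[0,0,0],0.05],
  [[0,0,0],[0,0,0],0.05],
])

```text
t: 17.08
tool_pos: [0.6292, -0.1295, 0.0272]
orientation: [-2.166, -2.275, 0.0]
wrist_force: [0.4, -0.6, -2.4]
opening: 0.0558
grip_force: 30.0
```

>>> send_rows([
  [[0,0,0.001],[0,0,0],0.05],
  [[0,0,0],[0,0,0],0.05],
])

```text
t: 17.25
tool_pos: [0.6292, -0.1295, 0.0261]
orientation: [-2.166, -2.275, 0.0]
wrist_force: [0.4, 0.9, -1.9]
opening: 0.0558
grip_force: 30.0
```

>>> send_rows([
  [[0,0,0.001],[0,0,0],0.05],
  [[0,0,0],[0,0,0],0.05],
])

```text
t: 17.42
tool_pos: [0.6292, -0.1295, 0.0252]
orientation: [-2.166, -2.275, 0.0]
wrist_force: [-0.2, -0.4, -2.4]
opening: 0.0558
grip_force: 30.0
```

>>> send_rows([
  [[0,0,0.001],[0,0,0],0.05],
  [[0,0,0],[0,0,0],0.05],
])

```text
t: 17.58
tool_pos: [0.6294, -0.1295, 0.0246]
orientation: [2.166, 2.275, 0.0]
wrist_force: [-2.0, 0.1, -0.4]
opening: 0.0559
grip_force: 30.0
```

>>> send_rows([
  [[0.006,0,0],[0,0,0],0.05],
  [[0.006,0,0],[0,0,0],0.05],
  [[0.006,0,0],[0,0,0],0.05],
  [[0.006,0,0],[0,0,0],0.05],
  [[0.006,0,0],[0,0,0],0.05],
  [[0.006,0,0],[0,0,0],0.05],
])

```text
t: 18.08
tool_pos: [0.6277, -0.0929, 0.0246]
orientation: [2.165, 2.275, 0.0]
wrist_force: [0.0, -1.1, -0.4]
opening: 0.0558
grip_force: 30.0
```

>>> send_rows([
  [[0.006,0,0],[0,0,0],0.05],
  [[0.006,0,0],[0,0,0],0.05],
  [[0.006,0,0],[0,0,0],0.05],
  [[0.006,0,0],[0,0,0],0.05],
  [[0.006,0,0],[0,0,0],0.05],
  [[0.006,0,0],[0,0,0],0.05],
])

```text
t: 18.58
tool_pos: [0.6259, -0.0572, 0.0246]
orientation: [2.166, 2.275, 0.0]
wrist_force: [0.2, -2.2, 1.4]
opening: 0.0557
grip_force: 30.0
```

>>> send_rows([
  [[0.01,0,0],[0,0,0],0.05],
  [[0.01,0,0],[0,0,0],0.05],
  [[0.01,0,0],[0,0,0],0.05],
  [[0.01,0,0],[0,0,0],0.05],
  [[0.01,0,0],[0,0,0],0.05],
  [[0.01,0,0],[0,0,0],0.05],
  [[0.01,0,0],[0,0,0],0.05],
  [[0.01,0,0],[0,0,0],0.05],
  [[0.01,0,0],[0,0,0],0.05],
  [[0.01,0,0],[0,0,0],0.05],
  [[0.01,0,0],[0,0,0],0.05],
  [[0.01,0,0],[0,0,0],0.05],
  [[0.01,0,0],[0,0,0],0.05],
  [[0.01,0,0],[0,0,0],0.05],
])

```text
t: 19.75
tool_pos: [0.619, 0.083, 0.0245]
orientation: [2.166, 2.275, 0.0]
wrist_force: [1.4, -5.5, 6.7]
opening: 0.0561
grip_force: 30.0
```

>>> send_rows([
  [[0.004,0,0],[0,0,0],0.05],
  [[0.004,0,0],[0,0,0],0.05],
  [[0.004,0,0],[0,0,0],0.05],
  [[0,0,0],[0,0,0],0.05],
])

```text
t: 20.08
tool_pos: [0.6184, 0.0955, 0.0246]
orientation: [-2.166, -2.276, -0.001]
wrist_force: [1.1, -3.0, 6.0]
opening: 0.0557
grip_force: 30.0
```

>>> send_rows([
  [[0.003,0,0],[0,0,0],0.05],
  [[0.003,0,0],[0,0,0],0.05],
  [[0,0,0],[0,0,0],0.05],
])

```text
t: 20.33
tool_pos: [0.6181, 0.1011, 0.0245]
orientation: [2.166, 2.276, 0.001]
wrist_force: [0.6, -2.8, 5.9]
opening: 0.0556
grip_force: 30.0
```

>>> send_rows([
  [[0.002,0,0],[0,0,0],0.05],
  [[0,0,0],[0,0,0],0.05],
])

```text
t: 20.5
tool_pos: [0.618, 0.1028, 0.0245]
orientation: [2.166, 2.275, 0.0]
wrist_force: [0.2, -3.3, 4.5]
opening: 0.0556
grip_force: 30.0
```

>>> send_rows([
  [[0.002,0,0],[0,0,0],0.05],
  [[0,0,0],[0,0,0],0.05],
])

```text
t: 20.67
tool_pos: [0.6179, 0.1047, 0.0245]
orientation: [2.166, 2.275, 0.001]
wrist_force: [1.4, -3.1, 5.4]
opening: 0.0559
grip_force: 30.0
```

>>> send_rows([
  [[0.002,0,0],[0,0,0],0.05],
  [[0,0,0],[0,0,0],0.05],
])

```text
t: 20.83
tool_pos: [0.618, 0.1049, 0.0247]
orientation: [2.165, 2.274, -0.003]
wrist_force: [0.4, -9.6, 7.0]
opening: 0.0559
grip_force: 30.0
```

>>> send_rows([
  [[0.001,0,0],[0,0,0],0.05],
  [[0.001,0,0],[0,0,0],0.05],
  [[0,0,0],[0,0,0],0.05],
])

```text
t: 21.08
tool_pos: [0.6179, 0.1052, 0.0248]
orientation: [2.164, 2.273, -0.006]
wrist_force: [-2.3, -15.6, 7.7]
opening: 0.0556
grip_force: 30.0
```

>>> send_rows([
  [[0.001,0,0],[0,0,0],0.05],
  [[0,0,0],[0,0,0],0.05],
])

```text
t: 21.25
tool_pos: [0.6179, 0.1056, 0.0251]
orientation: [2.163, 2.273, -0.007]
wrist_force: [-0.4, -16.5, 9.3]
opening: 0.0555
grip_force: 30.0
```

>>> send_rows([
  [[-0.002,0,0],[0,0,0],0.087],
  [[0,0,0],[0,0,0],0.087],
  [[0,0,0],[0,0,0],0.087],
  [[0,0,0],[0,0,0],0.087],
  [[0,0,0],[0,0,0],0.087],
  [[0,0,0],[0,0,0],0.087],
  [[0,0,-0.02],[0,0,0],0.087],
  [[0,0,-0.03],[0,0,0],0.087],
  [[0,0,-0.03],[0,0,0],0.087],
  [[0,0,-0.03],[0,0,0],0.087],
  [[0,0,0],[0,0,0],0.087],
])

```text
t: 22.17
tool_pos: [0.6221, 0.1078, 0.1421]
orientation: [2.161, 2.27, 0.013]
wrist_force: [1.8, -0.0, 1.2]
opening: 0.087
grip_force: 0.0
```

```bash
python3 - <<'E'
from h import *
for q in("carrier1","carrier2"):loc(q)
E
python3 p.py .4233 .1897 .12 98.5
```

```text
carrier1 side [0.564 0.346] 1048
   fit ['side'] x 0.5702 y 0.3367 yaw -67.0 cost 73
carrier2 side [0.42  0.201] 985
   fit ['side'] x 0.4240 y 0.1896 yaw -82.7 cost 44
t 22.6 pos [0.6166 0.1072 0.1669] yaw 92.81 tilt 1.0000 open 0.0867 grip 0.0 F [-0.5 -1.6 -0.4] q6 -0.00
turn az -5.69 | then tx 0.1102 ty -0.1790 tz 0.0469
```

>>> send_rows([
  [[0,0,0],[0,0,-5.7],0.087],
  [[0.0138,-0.0223,0],[0,0,0],0.087],
  [[0.0138,-0.0223,0],[0,0,0],0.087],
  [[0.0138,-0.0223,0],[0,0,0],0.087],
  [[0.0138,-0.0223,0],[0,0,0],0.087],
  [[0.0138,-0.0223,0],[0,0,0],0.087],
  [[0.0138,-0.0223,0],[0,0,0],0.087],
  [[0.0138,-0.0223,0],[0,0,0],0.087],
  [[0.0138,-0.0223,0],[0,0,0],0.087],
  [[0,0,0.025],[0,0,0],0.087],
  [[0,0,0],[0,0,0],0.087],
  [[0,0,0],[0,0,0],0.087],
])

```text
t: 23.57
tool_pos: [0.4234, 0.1896, 0.1081]
orientation: [-2.049, -2.379, 0.005]
wrist_force: [0.3, 1.0, 0.9]
opening: 0.0871
grip_force: 0.0
```

```bash
python3 p.py .4236 .1897 .055 98
```

```text
t 23.6 pos [0.4234 0.1896 0.1424] yaw 98.54 tilt 1.0000 open 0.0871 grip 0.0 F [0.3 1.  0.9] q6 0.10
turn az 0.54 | then tx 0.0001 ty 0.0002 tz 0.0874
```

Grasp, lift 85 mm, turn to the rail's direction.

>>> send_rows([
  [[0,0,0.025],[0,0,0.5],0.087],
  [[0,0,0.025],[0,0,0],0.087],
  [[0,0,0.025],[0,0,0],0.087],
  [[0,0,0.012],[0,0,0],0.087],
  [[0,0,0],[0,0,0],0.05],
  [[0,0,0],[0,0,0],0.05],
  [[0,0,0],[0,0,0],0.05],
  [[0,0,0],[0,0,0],0.05],
  [[0,0,0],[0,0,0],0.05],
  [[0,0,0],[0,0,0],0.05],
  [[0,0,0],[0,0,0],0.05],
  [[0,0,0],[0,0,0],0.05],
  [[0,0,0],[0,0,0],0.05],
], grip_force=30)

```text
t: 24.65
tool_pos: [0.4249, 0.19, 0.0232]
orientation: [2.06, 2.371, -0.0]
wrist_force: [-4.6, -1.1, 5.8]
opening: 0.0558
grip_force: 30.0
```

```bash
python3 p.py r -125 0 .14; python3 - <<'E'
from h import *
loc("carrier2",cams=("side",))
E
```

```text
t 24.6 pos [0.4249 0.19   0.0575] yaw 98.03 tilt 1.0000 open 0.0558 grip 30.0 F [-4.6 -1.1  5.8] q6 0.11
turn az 5.23 | then tx -0.3290 ty 0.1887 tz -0.0825
carrier2 side [0.422 0.211] 778
   fit ['side'] x 0.4262 y 0.2039 yaw 18.1 cost 199
```

>>> send_rows([
  [[0,0,-0.015],[0,0,0],0.05],
  [[0,0,-0.03],[0,0,2.6],0.05],
  [[0,0,-0.03],[0,0,2.6],0.05],
  [[0,0,-0.008],[0,0,0],0.05],
  [[-0.0275,0.0157,0],[0,0,0],0.05],
  [[-0.0275,0.0157,0],[0,0,0],0.05],
  [[-0.0275,0.0157,0],[0,0,0],0.05],
  [[-0.0275,0.0157,0],[0,0,0],0.05],
  [[-0.0275,0.0157,0],[0,0,0],0.05],
  [[-0.0275,0.0157,0],[0,0,0],0.05],
  [[-0.0275,0.0157,0],[0,0,0],0.05],
  [[-0.0275,0.0157,0],[0,0,0],0.05],
  [[-0.0275,0.0157,0],[0,0,0],0.05],
  [[-0.0275,0.0157,0],[0,0,0],0.05],
  [[-0.0275,0.0157,0],[0,0,0],0.05],
  [[-0.0265,0.0157,0],[0,0,0],0.05],
  [[0,0,0.03],[0,0,0],0.05],
  [[0,0,0.02],[0,0,0],0.05],
  [[0,0,0],[0,0,0],0.05],
  [[0,0,0],[0,0,0],0.05],
])

```text
t: 26.42
tool_pos: [0.627, -0.1287, 0.0525]
orientation: [-2.162, -2.273, 0.003]
wrist_force: [-0.5, 0.1, -2.1]
opening: 0.0557
grip_force: 30.0
```

```bash
python3 p.py r -125 0 .062
```

```text
t 26.4 pos [ 0.627  -0.1287  0.0868] yaw 92.85 tilt 1.0000 open 0.0557 grip 30.0 F [-0.5  0.1 -2.1] q6 -0.38
turn az 0.05 | then tx -0.0007 ty 0.0023 tz 0.0248
```

>>> send_rows([
  [[-0.001,0.002,0.014],[0,0,0],0.05],
  [[0,0,0.007],[0,0,0],0.05],
  [[0,0,0],[0,0,0],0.05],
  [[0,0,0],[0,0,0],0.05],
])

```text
t: 26.75
tool_pos: [0.6311, -0.1299, 0.0342]
orientation: [-2.165, -2.276, 0.0]
wrist_force: [1.0, -0.5, -2.4]
opening: 0.0559
grip_force: 30.0
```

>>> send_rows([
  [[0,0,0.0015],[0,0,0],0.05],
  [[0,0,0],[0,0,0],0.05],
])

```text
t: 26.92
tool_pos: [0.6317, -0.1303, 0.0334]
orientation: [2.165, 2.275, 0.001]
wrist_force: [-0.5, -0.2, -2.3]
opening: 0.0557
grip_force: 30.0
```

>>> send_rows([
  [[0,0,0.0015],[0,0,0],0.05],
  [[0,0,0],[0,0,0],0.05],
])

```text
t: 27.08
tool_pos: [0.6314, -0.1303, 0.0315]
orientation: [2.166, 2.275, 0.0]
wrist_force: [-0.6, -0.2, -2.2]
opening: 0.0563
grip_force: 30.0
```

>>> send_rows([
  [[0,0,0.001],[0,0,0],0.05],
  [[0,0,0],[0,0,0],0.05],
])

```text
t: 27.25
tool_pos: [0.6312, -0.1303, 0.0303]
orientation: [-2.166, -2.275, 0.0]
wrist_force: [-0.6, -0.3, -2.1]
opening: 0.0556
grip_force: 30.0
```

>>> send_rows([
  [[0.001,-0.002,0.0015],[0,0,0],0.05],
  [[0,0,0.0015],[0,0,0],0.05],
  [[0,0,0],[0,0,0],0.05],
])

```text
t: 27.5
tool_pos: [0.6299, -0.1297, 0.0292]
orientation: [2.165, 2.274, 0.001]
wrist_force: [-2.6, 1.0, 7.1]
opening: 0.056
grip_force: 30.0
```

>>> send_rows([
  [[0,0,0.001],[0,0,0],0.05],
  [[0,0,0],[0,0,0],0.05],
])

```text
t: 27.67
tool_pos: [0.6299, -0.1297, 0.0292]
orientation: [2.165, 2.275, 0.001]
wrist_force: [-5.9, 2.3, 12.9]
opening: 0.0558
grip_force: 30.0
```

>>> send_rows([
  [[0,0,0.001],[0,0,0],0.05],
  [[0,0,0],[0,0,0],0.05],
])

```text
t: 27.83
tool_pos: [0.6299, -0.1297, 0.0292]
orientation: [2.165, 2.275, 0.0]
wrist_force: [-9.3, 2.3, 18.8]
opening: 0.0559
grip_force: 30.0
```

>>> send_rows([
  [[0,0,-0.0027],[0,0,0],0.05],
  [[0.006,0,0],[0,0,0],0.05],
  [[0.006,0,0],[0,0,0],0.05],
  [[0.006,0,0],[0,0,0],0.05],
  [[0.006,0,0],[0,0,0],0.05],
  [[0.006,0,0],[0,0,0],0.05],
  [[0.006,0,0],[0,0,0],0.05],
])

```text
t: 28.42
tool_pos: [0.6289, -0.094, 0.0293]
orientation: [2.163, 2.273, 0.001]
wrist_force: [1.1, -4.7, 7.1]
opening: 0.0558
grip_force: 30.0
```

>>> send_rows([
  [[0.006,0,0],[0,0,0],0.05],
  [[0.006,0,0],[0,0,0],0.05],
  [[0.006,0,0],[0,0,0],0.05],
  [[0.006,0,0],[0,0,0],0.05],
  [[0.006,0,0],[0,0,0],0.05],
  [[0.006,0,0],[0,0,0],0.05],
])

```text
t: 28.92
tool_pos: [0.6271, -0.0579, 0.0294]
orientation: [2.163, 2.273, 0.001]
wrist_force: [1.3, -4.5, 3.9]
opening: 0.0556
grip_force: 30.0
```

>>> send_rows([
  [[0.01,0,0],[0,0,0],0.05],
  [[0.01,0,0],[0,0,0],0.05],
  [[0.01,0,0],[0,0,0],0.05],
  [[0.01,0,0],[0,0,0],0.05],
  [[0.01,0,0],[0,0,0],0.05],
  [[0.01,0,0],[0,0,0],0.05],
  [[0.01,0,0],[0,0,0],0.05],
  [[0.005,0,0],[0,0,0],0.05],
  [[0,0,0],[0,0,0],0.05],
])

```text
t: 29.67
tool_pos: [0.6232, 0.0187, 0.0293]
orientation: [2.163, 2.275, 0.003]
wrist_force: [1.2, -0.7, 7.0]
opening: 0.0556
grip_force: 30.0
```

>>> send_rows([
  [[0.004,0,0],[0,0,0],0.05],
  [[0.004,0,0],[0,0,0],0.05],
  [[0.002,0,0],[0,0,0],0.05],
  [[0.002,0,0],[0,0,0],0.05],
  [[0,0,0],[0,0,0],0.05],
])

```text
t: 30.08
tool_pos: [0.623, 0.0296, 0.0293]
orientation: [2.164, 2.274, 0.003]
wrist_force: [2.6, -3.2, 5.7]
opening: 0.0558
grip_force: 30.0
```

>>> send_rows([
  [[0.002,0,0],[0,0,0],0.05],
  [[0.001,0,0],[0,0,0],0.05],
  [[0,0,0],[0,0,0],0.05],
])

```text
t: 30.33
tool_pos: [0.6228, 0.0324, 0.0293]
orientation: [2.164, 2.273, 0.003]
wrist_force: [1.7, -2.8, 5.3]
opening: 0.056
grip_force: 30.0
```

>>> send_rows([
  [[0.001,0,0],[0,0,0],0.05],
  [[0.001,0,0],[0,0,0],0.05],
  [[0,0,0],[0,0,0],0.05],
])

```text
t: 30.58
tool_pos: [0.6228, 0.0343, 0.0293]
orientation: [2.164, 2.273, 0.003]
wrist_force: [2.8, -4.0, 6.2]
opening: 0.056
grip_force: 30.0
```

>>> send_rows([
  [[0.001,0,0],[0,0,0],0.05],
  [[0.001,0,0],[0,0,0],0.05],
  [[0,0,0],[0,0,0],0.05],
])

```text
t: 30.83
tool_pos: [0.6227, 0.0358, 0.0294]
orientation: [2.163, 2.273, 0.002]
wrist_force: [2.3, -5.6, 7.2]
opening: 0.0556
grip_force: 30.0
```

>>> send_rows([
  [[0.001,0,0],[0,0,0],0.05],
  [[0.001,0,0],[0,0,0],0.05],
  [[0,0,0],[0,0,0],0.05],
])

```text
t: 31.08
tool_pos: [0.6227, 0.0362, 0.0295]
orientation: [2.162, 2.272, -0.001]
wrist_force: [0.9, -11.0, 6.8]
opening: 0.0559
grip_force: 30.0
```

>>> send_rows([
  [[0.001,0,0],[0,0,0],0.05],
  [[0.001,0,0],[0,0,0],0.05],
  [[0,0,0],[0,0,0],0.05],
])

```text
t: 31.33
tool_pos: [0.6226, 0.0368, 0.0299]
orientation: [2.161, 2.271, -0.003]
wrist_force: [-0.0, -14.9, 8.8]
opening: 0.0559
grip_force: 30.0
```

>>> send_rows([
  [[-0.002,0,0],[0,0,0],0.087],
  [[0,0,0],[0,0,0],0.087],
  [[0,0,0],[0,0,0],0.087],
  [[0,0,0],[0,0,0],0.087],
  [[0,0,0],[0,0,0],0.087],
  [[0,0,0],[0,0,0],0.087],
  [[0,0,-0.02],[0,0,0],0.087],
  [[0,0,-0.03],[0,0,0],0.087],
  [[0,0,-0.03],[0,0,0],0.087],
  [[0,0,-0.03],[0,0,0],0.087],
  [[0,0,0],[0,0,0],0.087],
  [[0,0,0],[0,0,0],0.087],
])

```text
t: 32.33
tool_pos: [0.6229, 0.0386, 0.1409]
orientation: [2.163, 2.273, 0.006]
wrist_force: [-0.5, -0.1, -0.6]
opening: 0.087
grip_force: 0.0
```

```bash
python3 - <<'E'
from h import *
loc("carrier1")
for q in("carrier2","carrier3"):loc(q,z=.006)
E
python3 p.py .5705 .3368 .14 113
```

```text
carrier1 top [0.568 0.333] 818
carrier1 side [0.565 0.346] 1122
carrier1 side [0.588 0.032] 2238
   fit ['top', 'side'] x 0.5701 y 0.3371 yaw -67.3 cost 109
   fit ['top'] x 0.5688 y 0.3375 yaw -67.1 cost 38
   fit ['side'] x 0.5711 y 0.3360 yaw -67.6 cost 38
carrier2 top [ 0.596 -0.365] 586
carrier2 side [0.621 0.032] 514
   fit ['top'] x 0.6014 y -0.3711 yaw -62.0 cost 229
carrier3 top [0.616 0.115] 479
carrier3 side [0.618 0.109] 764
   fit ['top', 'side'] x 0.6208 y 0.1071 yaw 4.5 cost 460
   fit ['top'] x 0.6215 y 0.1186 yaw 26.9 cost 231
   fit ['side'] x 0.6254 y 0.1005 yaw -4.1 cost 129
t 32.9 pos [0.6209 0.0384 0.1721] yaw 92.81 tilt 1.0000 open 0.0871 grip 0.0 F [-0. -1. -1.] q6 -0.11
turn az -20.19 | then tx 0.2944 ty 0.0702 tz 0.0321
```

>>> send_rows([
  [[0,0,0],[0,0,-6.8],0.087],
  [[0,0,0],[0,0,-6.7],0.087],
  [[0,0,0],[0,0,-6.7],0.087],
  [[0.0268,0.0064,0],[0,0,0],0.087],
  [[0.0268,0.0064,0],[0,0,0],0.087],
  [[0.0268,0.0064,0],[0,0,0],0.087],
  [[0.0268,0.0064,0],[0,0,0],0.087],
  [[0.0268,0.0064,0],[0,0,0],0.087],
  [[0.0268,0.0064,0],[0,0,0],0.087],
  [[0.0268,0.0064,0],[0,0,0],0.087],
  [[0.0268,0.0064,0],[0,0,0],0.087],
  [[0.0268,0.0064,0],[0,0,0],0.087],
  [[0.0268,0.0064,0],[0,0,0],0.087],
  [[0.0264,0.006,0],[0,0,0],0.087],
  [[0,0,0.03],[0,0,0],0.087],
  [[0,0,0.015],[0,0,0],0.087],
  [[0,0,0],[0,0,0],0.087],
  [[0,0,0],[0,0,0],0.087],
])

```text
t: 34.43
tool_pos: [0.5693, 0.3364, 0.0919]
orientation: [-1.733, -2.619, 0.004]
wrist_force: [-0.5, -0.1, 0.6]
opening: 0.0869
grip_force: 0.0
```

```bash
python3 p.py .570 .3368 .055 112.8
```

```text
t 34.4 pos [0.5693 0.3364 0.1262] yaw 113.03 tilt 1.0000 open 0.0869 grip 0.0 F [-0.5 -0.1  0.6] q6 0.01
turn az 0.23 | then tx 0.0001 ty 0.0008 tz 0.0712
```

>>> send_rows([
  [[0,0.0005,0.025],[0,0,0.2],0.087],
  [[0,0,0.025],[0,0,0],0.087],
  [[0,0,0.013],[0,0,0],0.087],
  [[0,0,0.007],[0,0,0],0.087],
  [[0,0,0],[0,0,0],0.05],
  [[0,0,0],[0,0,0],0.05],
  [[0,0,0],[0,0,0],0.05],
  [[0,0,0],[0,0,0],0.05],
  [[0,0,0],[0,0,0],0.05],
  [[0,0,0],[0,0,0],0.05],
  [[0,0,0],[0,0,0],0.05],
  [[0,0,0],[0,0,0],0.05],
  [[0,0,0],[0,0,0],0.05],
], grip_force=30)

```text
t: 35.52
tool_pos: [0.5708, 0.3369, 0.024]
orientation: [1.738, 2.617, -0.0]
wrist_force: [-4.1, -1.5, 5.5]
opening: 0.0559
grip_force: 30.0
```

>>> send_rows([
  [[0,0,-0.015],[0,0,0],0.05],
  [[0,0,-0.035],[0,0,6.6],0.05],
  [[0,0,-0.035],[0,0,6.7],0.05],
  [[0,0,-0.035],[0,0,6.7],0.05],
  [[0,0,0],[0,0,0],0.05],
  [[0,0,0],[0,0,0],0.05],
])

```text
t: 36.02
tool_pos: [0.573, 0.338, 0.1474]
orientation: [2.163, 2.274, 0.011]
wrist_force: [0.5, 0.6, -2.8]
opening: 0.056
grip_force: 30.0
```

```bash
python3 p.py r -125 0 .062; python3 - <<'E'
from h import *
loc("carrier1",z=.12)
E
```

```text
t 36.0 pos [0.573  0.338  0.1817] yaw 92.86 tilt 1.0000 open 0.0560 grip 30.0 F [ 0.5  0.6 -2.8] q6 0.36
turn az 0.06 | then tx -0.4696 ty 0.0335 tz 0.1197
carrier1 top [0.574 0.318] 657
carrier1 side [0.566 0.359] 929
   fit ['top', 'side'] x 0.5729 y 0.3377 yaw -84.7 cost 948
   fit ['top'] x 0.5779 y 0.3231 yaw -13.1 cost 411
   fit ['side'] x 0.5797 y 0.3451 yaw -45.0 cost 373
```

>>> send_rows([
  [[-0.0276,0.0019,0],[0,0,0],0.05],
  [[-0.0276,0.0019,0],[0,0,0],0.05],
  [[-0.0276,0.0019,0],[0,0,0],0.05],
  [[-0.0276,0.0019,0],[0,0,0],0.05],
  [[-0.0276,0.0019,0],[0,0,0],0.05],
  [[-0.0276,0.0019,0],[0,0,0],0.05],
  [[-0.0276,0.0019,0],[0,0,0],0.05],
  [[-0.0276,0.0019,0],[0,0,0],0.05],
  [[-0.0276,0.0019,0],[0,0,0],0.05],
  [[-0.0276,0.0019,0],[0,0,0],0.05],
  [[-0.0276,0.0019,0],[0,0,0],0.05],
  [[-0.0276,0.0019,0],[0,0,0],0.05],
  [[-0.0276,0.0019,0],[0,0,0],0.05],
  [[-0.0276,0.0019,0],[0,0,0],0.05],
  [[-0.0276,0.0019,0],[0,0,0],0.05],
  [[-0.0276,0.0019,0],[0,0,0],0.05],
  [[-0.028,0.0019,0],[0,0,0],0.05],
  [[0,0,0.035],[0,0,0],0.05],
  [[0,0,0.035],[0,0,0],0.05],
  [[0,0,0.02],[0,0,0],0.05],
])

```text
t: 37.88
tool_pos: [0.6225, -0.1303, 0.0472]
orientation: [-2.162, -2.269, 0.005]
wrist_force: [-1.2, 1.1, -2.1]
opening: 0.0555
grip_force: 30.0
```

>>> send_rows([
  [[0,0,0],[0,0,0],0.05],
  [[0,0,0],[0,0,0],0.05],
  [[0,0,0],[0,0,0],0.05],
])

```text
t: 38.13
tool_pos: [0.6266, -0.1306, 0.0537]
orientation: [2.165, 2.275, 0.0]
wrist_force: [0.4, -0.3, -2.6]
opening: 0.0554
grip_force: 30.0
```

```bash
python3 p.py r -125 0 .0643
```

```text
t 38.1 pos [ 0.6266 -0.1306  0.088 ] yaw 92.84 tilt 1.0000 open 0.0554 grip 30.0 F [ 0.4 -0.3 -2.6] q6 -0.38
turn az 0.04 | then tx 0.0011 ty 0.0028 tz 0.0237
```

>>> send_rows([
  [[0.001,0.0028,0.012],[0,0,0],0.05],
  [[0,0,0.008],[0,0,0],0.05],
  [[0,0,0],[0,0,0],0.05],
  [[0,0,0],[0,0,0],0.05],
  [[0,0,0],[0,0,0],0.05],
])

```text
t: 38.55
tool_pos: [0.6289, -0.1293, 0.0333]
orientation: [2.166, 2.275, 0.0]
wrist_force: [-0.1, 0.3, -2.9]
opening: 0.0561
grip_force: 30.0
```

>>> send_rows([
  [[0,0,0.0015],[0,0,0],0.05],
  [[0,0,0.001],[0,0,0],0.05],
  [[0,0,0],[0,0,0],0.05],
])

```text
t: 38.8
tool_pos: [0.6288, -0.1294, 0.0306]
orientation: [2.166, 2.275, 0.0]
wrist_force: [-1.0, 0.4, -2.2]
opening: 0.0554
grip_force: 30.0
```

>>> send_rows([
  [[0,0,0.001],[0,0,0],0.05],
  [[0,0,0],[0,0,0],0.05],
])

```text
t: 38.97
tool_pos: [0.629, -0.1295, 0.03]
orientation: [2.166, 2.275, 0.0]
wrist_force: [-0.8, -0.3, -0.1]
opening: 0.0557
grip_force: 30.0
```

Just touching the floor. Slide in; home for the third is rail x=-30.

>>> send_rows([
  [[0.006,0,0],[0,0,0],0.05],
  [[0.006,0,0],[0,0,0],0.05],
  [[0.006,0,0],[0,0,0],0.05],
  [[0.006,0,0],[0,0,0],0.05],
  [[0.006,0,0],[0,0,0],0.05],
  [[0.006,0,0],[0,0,0],0.05],
])

```text
t: 39.47
tool_pos: [0.6276, -0.0932, 0.0303]
orientation: [2.165, 2.274, 0.0]
wrist_force: [1.3, 1.5, -1.8]
opening: 0.0558
grip_force: 30.0
```

>>> send_rows([
  [[0.006,0,0],[0,0,0],0.05],
  [[0.006,0,0],[0,0,0],0.05],
  [[0.006,0,0],[0,0,0],0.05],
  [[0.006,0,0],[0,0,0],0.05],
  [[0.006,0,0],[0,0,0],0.05],
  [[0.006,0,0],[0,0,0],0.05],
  [[0.006,0,0],[0,0,0],0.05],
  [[0,0,0],[0,0,0],0.05],
])

```text
t: 40.13
tool_pos: [0.6254, -0.0498, 0.03]
orientation: [2.165, 2.276, 0.002]
wrist_force: [1.1, 1.3, 7.4]
opening: 0.0558
grip_force: 30.0
```

>>> send_rows([
  [[0.004,0,0],[0,0,0],0.05],
  [[0.003,0,0],[0,0,0],0.05],
  [[0.002,0,0],[0,0,0],0.05],
  [[0.002,0,0],[0,0,0],0.05],
  [[0,0,0],[0,0,0],0.05],
])

```text
t: 40.55
tool_pos: [0.625, -0.0403, 0.03]
orientation: [2.166, 2.275, 0.001]
wrist_force: [2.7, -3.4, 7.1]
opening: 0.0554
grip_force: 30.0
```

>>> send_rows([
  [[0.002,0,0],[0,0,0],0.05],
  [[0.002,0,0],[0,0,0],0.05],
  [[0,0,0],[0,0,0],0.05],
])

```text
t: 40.8
tool_pos: [0.6248, -0.0363, 0.03]
orientation: [2.166, 2.275, 0.001]
wrist_force: [1.1, -5.2, 7.2]
opening: 0.0558
grip_force: 30.0
```

>>> send_rows([
  [[0.001,0,0],[0,0,0],0.05],
  [[0.001,0,0],[0,0,0],0.05],
  [[0,0,0],[0,0,0],0.05],
])

```text
t: 41.05
tool_pos: [0.6248, -0.0343, 0.03]
orientation: [2.166, 2.275, 0.001]
wrist_force: [2.0, -2.2, 5.2]
opening: 0.0555
grip_force: 30.0
```

>>> send_rows([
  [[0.001,0,0],[0,0,0],0.05],
  [[0.001,0,0],[0,0,0],0.05],
  [[0,0,0],[0,0,0],0.05],
])

```text
t: 41.3
tool_pos: [0.6248, -0.034, 0.0302]
orientation: [2.164, 2.274, -0.001]
wrist_force: [0.2, -8.6, 5.6]
opening: 0.0558
grip_force: 30.0
```

>>> send_rows([
  [[0.001,0,0],[0,0,0],0.05],
  [[0.001,0,0],[0,0,0],0.05],
  [[0,0,0],[0,0,0],0.05],
])

```text
t: 41.55
tool_pos: [0.6247, -0.0335, 0.0304]
orientation: [2.163, 2.273, -0.004]
wrist_force: [0.9, -12.6, 6.8]
opening: 0.0561
grip_force: 30.0
```

>>> send_rows([
  [[0.001,0,0],[0,0,0],0.05],
  [[0.001,0,0],[0,0,0],0.05],
  [[0,0,0],[0,0,0],0.05],
])

```text
t: 41.8
tool_pos: [0.6247, -0.0325, 0.0309]
orientation: [2.162, 2.272, -0.005]
wrist_force: [-0.1, -16.6, 9.1]
opening: 0.0557
grip_force: 30.0
```

>>> send_rows([
  [[-0.003,0,0],[0,0,0],0.087],
  [[0,0,0],[0,0,0],0.087],
  [[0,0,0],[0,0,0],0.087],
  [[0,0,0],[0,0,0],0.087],
  [[0,0,0],[0,0,0],0.087],
  [[0,0,0],[0,0,0],0.087],
  [[0,0,-0.02],[0,0,0],0.087],
  [[0,0,-0.03],[0,0,0],0.087],
  [[0,0,-0.03],[0,0,0],0.05],
  [[0,0,-0.03],[0,0,0],0.04],
  [[0,0,0],[0,0,0],0.04],
  [[0,0,0],[0,0,0],0.04],
])

```text
t: 42.8
tool_pos: [0.6259, -0.0315, 0.1424]
orientation: [2.163, 2.273, 0.005]
wrist_force: [0.2, -0.1, -1.3]
opening: 0.0678
grip_force: 0.0
```

```bash
python3 - <<'E'
from h import *
from p import rail,plan
for n in P:
    ctrl.snapshot(n)
    for d in ctrl.mark_of(n,"gate_knob"):print(n,d["confidence"],np.round(d["point"],4))
pv=rail(-.085,.046);print("pivot",pv)
k=np.array([.551,-.149]);d=k-pv;print(np.hypot(*d),np.degrees(np.arctan2(d[1],d[0]))%360-92.8)
th=np.radians(149.2+np.linspace(0,121.5,19));K=np.c_[-.085+.065*np.cos(th),.046+.065*np.sin(th)];D=np.diff(K,axis=0)
print(np.round(np.c_[D[:,0],-D[:,1]],4).tolist())
plan(*(pv+.065*d/np.hypot(*d)),.062,92.8)
E
```

```text
side 0.61 [ 0.5506 -0.1463  0.0518]
side 0.45 [ 0.6281  0.0022 -0.0028]
pivot [ 0.58150715 -0.09164561]
0.06496315889765815 149.19121695908603
[[-0.0035, 0.0068], [-0.0027, 0.0072], [-0.0018, 0.0074], [-0.001, 0.0076], [-0.0001, 0.0077], [0.0008, 0.0076], [0.0017, 0.0075], [0.0026, 0.0072], [0.0034, 0.0068], [0.0042, 0.0064], [0.0049, 0.0059], [0.0056, 0.0052], [0.0062, 0.0045], [0.0066, 0.0038], [0.007, 0.003], [0.0074, 0.0021], [0.0075, 0.0013], [0.0076, 0.0004]]
t 43.0 pos [ 0.6227 -0.0311  0.1719] yaw 92.82 tilt 1.0000 open 0.0522 grip 0.0 F [ 0.2 -0.2 -0.1] q6 -0.23
turn az 0.02 | then tx -0.1143 ty -0.0774 tz 0.1099
```

>>> send_rows([
  [[-0.0228,-0.0155,0],[0,0,0],0.04],
  [[-0.0229,-0.0155,0],[0,0,0],0.04],
  [[-0.0229,-0.0155,0],[0,0,0],0.04],
  [[-0.0229,-0.0155,0],[0,0,0],0.04],
  [[-0.0229,-0.0155,0],[0,0,0],0.04],
  [[0,0,0.03],[0,0,0],0.04],
  [[0,0,0.02],[0,0,0],0.04],
  [[0,0,0],[0,0,0],0.04],
  [[0,0,0],[0,0,0],0.04],
  [[0,0,0],[0,0,0],0.04],
])

```text
t: 43.83
tool_pos: [0.5524, -0.1494, 0.0898]
orientation: [-2.166, -2.276, 0.0]
wrist_force: [-0.7, 0.2, -0.4]
opening: 0.0398
grip_force: 0.0
```

```bash
python3 p.py .551 -.1487 .058 92.8
```

```text
t 43.8 pos [ 0.5524 -0.1494  0.1241] yaw 92.84 tilt 1.0000 open 0.0398 grip 0.0 F [-0.7  0.2 -0.4] q6 -0.45
turn az 0.04 | then tx 0.0007 ty -0.0014 tz 0.0661
```

>>> send_rows([
  [[0.0007,-0.001,0.02],[0,0,0],0.04],
  [[0,0,0.02],[0,0,0],0.04],
  [[0,0,0.016],[0,0,0],0.04],
  [[0,0,0.008],[0,0,0],0.04],
  [[0,0,0],[0,0,0],0.04],
  [[0,0,0],[0,0,0],0.01],
  [[0,0,0],[0,0,0],0.01],
  [[0,0,0],[0,0,0],0.01],
  [[0,0,0],[0,0,0],0.01],
  [[0,0,0],[0,0,0],0.01],
  [[0,0,0],[0,0,0],0.01],
  [[0,0,0],[0,0,0],0.01],
], grip_force=8)

```text
t: 44.83
tool_pos: [0.5515, -0.1492, 0.0262]
orientation: [2.166, 2.275, 0.0]
wrist_force: [-1.0, -0.8, 3.3]
opening: 0.0133
grip_force: 8.0
```

>>> send_rows([
  [[-0.0035,0.0068,0],[0,0,0],0.01],
  [[-0.0027,0.0072,0],[0,0,0],0.01],
  [[-0.0018,0.0074,0],[0,0,0],0.01],
  [[-0.001,0.0076,0],[0,0,0],0.01],
  [[-0.0001,0.0077,0],[0,0,0],0.01],
  [[0.0008,0.0076,0],[0,0,0],0.01],
  [[0.0017,0.0075,0],[0,0,0],0.01],
  [[0.0026,0.0072,0],[0,0,0],0.01],
  [[0.0034,0.0068,0],[0,0,0],0.01],
  [[0,0,0],[0,0,0],0.01],
])

```text
t: 45.67
tool_pos: [0.6185, -0.1453, 0.0254]
orientation: [2.165, 2.276, 0.002]
wrist_force: [1.6, -1.6, 1.6]
opening: 0.0136
grip_force: 8.0
```

>>> send_rows([
  [[0.0042,0.0064,0],[0,0,0],0.01],
  [[0.0049,0.0059,0],[0,0,0],0.01],
  [[0.0056,0.0052,0],[0,0,0],0.01],
  [[0.0062,0.0045,0],[0,0,0],0.01],
  [[0.0066,0.0038,0],[0,0,0],0.01],
  [[0.007,0.003,0],[0,0,0],0.01],
  [[0,0,0],[0,0,0],0.01],
])

```text
t: 46.25
tool_pos: [0.6445, -0.1085, 0.0253]
orientation: [-2.165, -2.276, -0.001]
wrist_force: [0.2, -0.7, 1.4]
opening: 0.0136
grip_force: 8.0
```

>>> send_rows([
  [[0.0037,0.001,0],[0,0,0],0.01],
  [[0.0037,0.001,0],[0,0,0],0.01],
  [[0.0037,0.0007,0],[0,0,0],0.01],
  [[0.0037,0.0006,0],[0,0,0],0.01],
  [[0,0,0],[0,0,0],0.01],
])

```text
t: 46.67
tool_pos: [0.6466, -0.0947, 0.0254]
orientation: [-2.166, -2.275, -0.001]
wrist_force: [0.5, -0.7, -0.9]
opening: 0.0137
grip_force: 8.0
```

```bash
python3 p.py r -85 -19 .058
```

```text
t 46.7 pos [ 0.6466 -0.0947  0.0597] yaw 92.83 tilt 1.0000 open 0.0137 grip 8.0 F [ 0.5 -0.7 -0.9] q6 -0.32
turn az 0.03 | then tx 0.0062 ty 0.0002 tz 0.0017
```

>>> send_rows([
  [[0.002,0.0002,0],[0,0,0],0.01],
  [[0.002,0,0],[0,0,0],0.01],
  [[0.001,0,0],[0,0,0],0.01],
  [[0,0,0],[0,0,0],0.01],
])

```text
t: 47.0
tool_pos: [0.6467, -0.0902, 0.0255]
orientation: [2.166, 2.275, 0.001]
wrist_force: [1.3, 0.1, -1.1]
opening: 0.0134
grip_force: 8.0
```

>>> send_rows([
  [[0.001,0,0],[0,0,0],0.01],
  [[0.001,0,0],[0,0,0],0.01],
  [[0,0,0],[0,0,0],0.01],
])

```text
t: 47.25
tool_pos: [0.6467, -0.0883, 0.0255]
orientation: [2.166, 2.275, 0.001]
wrist_force: [3.1, -1.3, -3.1]
opening: 0.0136
grip_force: 8.0
```

>>> send_rows([
  [[0.001,0,0],[0,0,0],0.01],
  [[0,0,0],[0,0,0],0.01],
])

```text
t: 47.42
tool_pos: [0.6466, -0.0873, 0.0255]
orientation: [2.166, 2.275, 0.001]
wrist_force: [3.6, -0.8, -4.2]
opening: 0.014
grip_force: 8.0
```

>>> send_rows([
  [[0.001,0,0],[0,0,0],0.01],
  [[0,0,0],[0,0,0],0.01],
])

```text
t: 47.58
tool_pos: [0.6466, -0.0863, 0.0255]
orientation: [2.166, 2.275, 0.001]
wrist_force: [4.4, -0.2, -2.9]
opening: 0.0138
grip_force: 8.0
```

>>> send_rows([
  [[0.001,-0.0003,0],[0,0,0],0.01],
  [[0,0,0],[0,0,0],0.01],
])

```text
t: 47.75
tool_pos: [0.6465, -0.0855, 0.0256]
orientation: [2.165, 2.275, 0.001]
wrist_force: [5.8, -1.5, -5.2]
opening: 0.0137
grip_force: 8.0
```

>>> send_rows([
  [[0.001,-0.0003,0],[0,0,0],0.01],
  [[0,0,0],[0,0,0],0.01],
])

```text
t: 47.92
tool_pos: [0.6465, -0.0855, 0.0256]
orientation: [2.165, 2.273, 0.001]
wrist_force: [7.1, -4.9, -6.7]
opening: 0.0135
grip_force: 8.0
```

>>> send_rows([
  [[0.001,0,0],[0,0,0],0.01],
  [[0,0,0],[0,0,0],0.01],
])

```text
t: 48.08
tool_pos: [0.6465, -0.0854, 0.0256]
orientation: [2.164, 2.272, -0.001]
wrist_force: [6.6, -6.9, -7.2]
opening: 0.0134
grip_force: 8.0
```

>>> send_rows([
  [[-0.002,0,0],[0,0,0],0.03],
  [[0,0,0],[0,0,0],0.04],
  [[0,0,0],[0,0,0],0.04],
  [[0,0,0],[0,0,0],0.04],
  [[0,0,0],[0,0,0],0.04],
  [[0,0,-0.02],[0,0,0],0.04],
  [[0,0,-0.03],[0,0,0],0.06],
  [[0,0,-0.04],[0,0,0],0.08],
  [[0,0,-0.03],[0,0,0],0.087],
  [[0,0,0],[0,0,0],0.087],
  [[0,0,0],[0,0,0],0.087],
  [[0,0,0],[0,0,0],0.087],
])

```text
t: 49.08
tool_pos: [0.6452, -0.0852, 0.1452]
orientation: [-2.166, -2.275, 0.0]
wrist_force: [-0.1, -0.4, -0.2]
opening: 0.0723
grip_force: 0.0
```

```bash
python3 - <<'E'
from h import *
loc("pot1");loc("pot3");loc("pot2")
ctrl.snapshot("side")
for d in ctrl.mark_of("side","gate_knob"):print(d["confidence"],np.round(d["point"],4))
E
python3 p.py .418 -.1038 .16 84.5
```

```text
pot1 none
pot3 top [0.437 0.069] 70
pot3 side [0.427 0.048] 752
   fit ['top', 'side'] x 0.4278 y 0.0437 yaw 13.6 cost 435
   fit ['top'] x 0.4392 y 0.1468 yaw 32.7 cost 70
   fit ['side'] x 0.4271 y 0.0441 yaw 12.2 cost 46
pot2 top [0.446 0.329] 709
pot2 side [0.448 0.323] 1128
pot2 side [0.579 0.06 ] 1768
   fit ['top', 'side'] x 0.4485 y 0.3240 yaw -27.7 cost 97
   fit ['top'] x 0.4479 y 0.3253 yaw -29.5 cost 34
   fit ['side'] x 0.4494 y 0.3232 yaw -28.1 cost 42
t 49.8 pos [ 0.6457 -0.0855  0.1799] yaw 92.81 tilt 1.0000 open 0.0870 grip 0.0 F [ 0.9 -0.5  0.2] q6 -0.30
turn az 8.31 | then tx -0.0400 ty -0.2249 tz 0.0199
```

>>> send_rows([
  [[0,0,0],[0,0,4.2],0.087],
  [[0,0,0],[0,0,4.1],0.087],
  [[-0.005,-0.0281,0],[0,0,0],0.087],
  [[-0.005,-0.0281,0],[0,0,0],0.087],
  [[-0.005,-0.0281,0],[0,0,0],0.087],
  [[-0.005,-0.0281,0],[0,0,0],0.087],
  [[-0.005,-0.0281,0],[0,0,0],0.087],
  [[-0.005,-0.0281,0],[0,0,0],0.087],
  [[-0.005,-0.0281,0],[0,0,0],0.087],
  [[-0.005,-0.0281,0],[0,0,0],0.087],
  [[0,0,0],[0,0,0],0.087],
  [[0,0,0],[0,0,0],0.087],
  [[0,0,0],[0,0,0],0.087],
])

```text
t: 50.87
tool_pos: [0.4191, -0.1042, 0.1463]
orientation: [2.324, 2.111, 0.002]
wrist_force: [0.2, -0.3, -0.3]
opening: 0.087
grip_force: 0.0
```

```bash
python3 p.py .418 -.1038 .064 84.5;  python3 - <<'E'
from h import *
loc("pot1",cams=("side",))
ctrl.snapshot("side")
for d in ctrl.mark_of("side","gate_knob"):print(d["confidence"],np.round(d["point"],4))
E
```

```text
t 50.9 pos [ 0.4191 -0.1042  0.1806] yaw 84.49 tilt 1.0000 open 0.0870 grip 0.0 F [ 0.2 -0.3 -0.3] q6 -0.33
turn az -0.01 | then tx 0.0003 ty -0.0011 tz 0.1166
pot1 side [ 0.418 -0.099] 757
   fit ['side'] x 0.4195 y -0.1047 yaw -4.4 cost 39
0.19 [0.6105 0.1404 0.0048]
```

>>> send_rows([
  [[0,0,0.03],[0,0,0],0.087],
  [[0,0,0.03],[0,0,0],0.087],
  [[0,0,0.03],[0,0,0],0.087],
  [[0,0,0.018],[0,0,0],0.087],
  [[0,0,0.008],[0,0,0],0.087],
  [[0,0,0],[0,0,0],0.087],
  [[0,0,0],[0,0,0],0.04],
  [[0,0,0],[0,0,0],0.04],
  [[0,0,0],[0,0,0],0.04],
  [[0,0,0],[0,0,0],0.04],
  [[0,0,0],[0,0,0],0.04],
  [[0,0,0],[0,0,0],0.04],
  [[0,0,0],[0,0,0],0.04],
  [[0,0,0],[0,0,0],0.04],
  [[0,0,0],[0,0,0],0.04],
], grip_force=10)

```text
t: 52.32
tool_pos: [0.4185, -0.104, 0.0301]
orientation: [2.325, 2.112, 0.0]
wrist_force: [-1.2, -0.7, 5.2]
opening: 0.0541
grip_force: 10.0
```

>>> send_rows([
  [[0,0,-0.015],[0,0,0],0.04],
  [[0,0,-0.02],[0,0,-4.1],0.04],
  [[0,0,-0.03],[0,0,-4.2],0.04],
  [[0,0,-0.02],[0,0,0],0.04],
  [[0,0,0],[0,0,0],0.04],
  [[0,0,0],[0,0,0],0.04],
])

```text
t: 52.82
tool_pos: [0.4188, -0.1042, 0.1153]
orientation: [2.165, 2.273, 0.001]
wrist_force: [-0.6, -0.0, -0.9]
opening: 0.0543
grip_force: 10.0
```

```bash
python3 p.py .6248 -.0343 .1 92.8; python3 - <<'E'
from h import *
loc("pot1",cams=("side",),z=.088)
E
```

```text
t 52.8 pos [ 0.4188 -0.1042  0.1496] yaw 92.80 tilt 1.0000 open 0.0543 grip 10.0 F [-0.6 -0.  -0.9] q6 -0.48
turn az -0.00 | then tx 0.0597 ty 0.2091 tz 0.0496
pot1 side [ 0.417 -0.087] 692
   fit ['side'] x 0.4196 y -0.0890 yaw 20.0 cost 101
```

>>> send_rows([
  [[0.0075,0.0261,0],[0,0,0],0.04],
  [[0.0075,0.0261,0],[0,0,0],0.04],
  [[0.0075,0.0261,0],[0,0,0],0.04],
  [[0.0075,0.0261,0],[0,0,0],0.04],
  [[0.0075,0.0261,0],[0,0,0],0.04],
  [[0.0075,0.0261,0],[0,0,0],0.04],
  [[0.0075,0.0261,0],[0,0,0],0.04],
  [[0.0075,0.0261,0],[0,0,0],0.04],
  [[0,0,0],[0,0,0],0.04],
  [[0,0,0],[0,0,0],0.04],
  [[0,0,0],[0,0,0],0.04],
  [[0,0,0],[0,0,0],0.04],
])

```text
t: 53.92
tool_pos: [0.622, -0.0338, 0.1133]
orientation: [-2.165, -2.273, 0.002]
wrist_force: [1.3, 0.6, -0.8]
opening: 0.0537
grip_force: 10.0
```

```bash
python3 p.py .6248 -.0343 .0983 92.8; python3 - <<'E'
from h import *
loc("pot1",cams=("side",),z=.085)
a=ctrl.snapshot("side");
from p import rail
for X,yy in((.110,0),(.04,0),(-.03,0)): draw(a,"side",CAR[2:],(*rail(X),np.radians(92.8)),.006)
draw(a,"side",POT,(.6248,-.0343,np.radians(92.8)),.085)
cv2.imwrite("pics/pp.png",cv2.resize(a[110:260,240:380],None,fx=4,fy=4,interpolation=cv2.INTER_CUBIC))
E
```

```text
t 53.9 pos [ 0.622  -0.0338  0.1476] yaw 92.79 tilt 1.0000 open 0.0537 grip 10.0 F [ 1.3  0.6 -0.8] q6 -0.23
turn az -0.01 | then tx -0.0006 ty 0.0027 tz 0.0493
pot1 side [ 0.621 -0.018] 627
   fit ['side'] x 0.6249 y -0.0266 yaw 27.2 cost 173
```

View pics/pp.png

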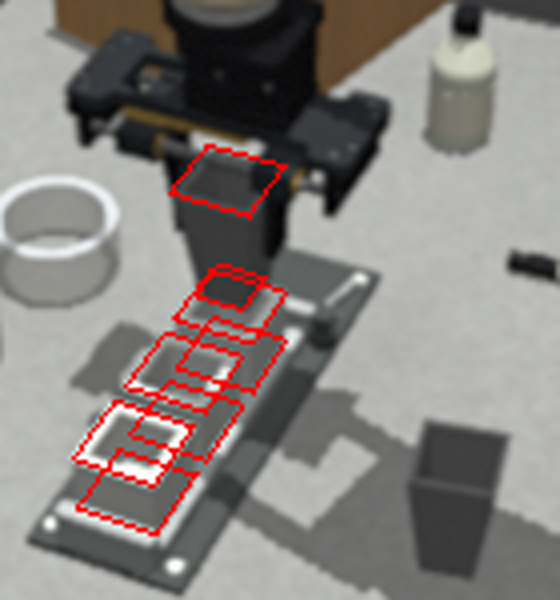

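The overlay shows all three carriers home where the geometry puts them, the gate bar lying across the mouth, and the pot hanging over the third socket as predicted.

>>> send_rows([
  [[0,0.0015,0.015],[0,0,0],0.04],
  [[0,0,0.01],[0,0,0],0.04],
  [[0,0,0],[0,0,0],0.04],
  [[0,0,0],[0,0,0],0.04],
  [[0,0,0],[0,0,0],0.04],
])

```text
t: 54.48
tool_pos: [0.6251, -0.0337, 0.0898]
orientation: [-2.166, -2.275, 0.0]
wrist_force: [-0.0, -0.2, -0.3]
opening: 0.0543
grip_force: 10.0
```

```bash
python3 p.py .6248 -.0343 .0983 92.8
```

```text
t 54.5 pos [ 0.6251 -0.0337  0.1241] yaw 92.81 tilt 1.0000 open 0.0543 grip 10.0 F [-0.  -0.2 -0.3] q6 -0.23
turn az 0.01 | then tx -0.0006 ty -0.0003 tz 0.0258
```

Aligned. Lower further, gently.

>>> send_rows([
  [[-0.0005,0,0.008],[0,0,0],0.04],
  [[0,0,0.007],[0,0,0],0.04],
  [[0,0,0.003],[0,0,0],0.04],
  [[0,0,0],[0,0,0],0.04],
  [[0,0,0],[0,0,0],0.04],
])

```text
t: 54.9
tool_pos: [0.6249, -0.034, 0.0711]
orientation: [-2.166, -2.275, 0.001]
wrist_force: [0.2, 0.1, -0.4]
opening: 0.054
grip_force: 10.0
```

>>> send_rows([
  [[0,0,0.0015],[0,0,0],0.04],
  [[0,0,0.001],[0,0,0],0.04],
  [[0,0,0],[0,0,0],0.04],
  [[0,0,0],[0,0,0],0.04],
])

```text
t: 55.23
tool_pos: [0.6251, -0.0341, 0.069]
orientation: [-2.166, -2.275, 0.0]
wrist_force: [-0.1, -0.2, -0.7]
opening: 0.0542
grip_force: 10.0
```

>>> send_rows([
  [[0,0,0.001],[0,0,0],0.04],
  [[0,0,0.001],[0,0,0],0.04],
  [[0,0,0],[0,0,0],0.04],
])

```text
t: 55.48
tool_pos: [0.6252, -0.034, 0.0669]
orientation: [-2.166, -2.275, -0.0]
wrist_force: [0.2, -0.3, -0.9]
opening: 0.0543
grip_force: 10.0
```

>>> send_rows([
  [[0,0,0.001],[0,0,0],0.04],
  [[0,0,0.0005],[0,0,0],0.04],
  [[0,0,0],[0,0,0],0.04],
])

```text
t: 55.73
tool_pos: [0.6254, -0.0341, 0.0659]
orientation: [2.166, 2.275, 0.0]
wrist_force: [-0.2, 1.0, 2.0]
opening: 0.0539
grip_force: 9.9
```

>>> send_rows([
  [[0,0,0.001],[0,0,0],0.04],
  [[0,0,0],[0,0,0],0.04],
])

```text
t: 55.9
tool_pos: [0.6256, -0.0341, 0.0652]
orientation: [2.166, 2.275, 0.001]
wrist_force: [-1.4, 0.1, 4.4]
opening: 0.0544
grip_force: 9.9
```

>>> send_rows([
  [[0,0,0.001],[0,0,0],0.04],
  [[0,0,0],[0,0,0],0.04],
])

```text
t: 56.07
tool_pos: [0.6258, -0.0341, 0.0646]
orientation: [2.165, 2.275, 0.001]
wrist_force: [-2.7, 1.2, 6.9]
opening: 0.0542
grip_force: 9.9
```

>>> send_rows([
  [[0,0,-0.001],[0,0,0],0.06],
  [[0,0,0],[0,0,0],0.087],
  [[0,0,0],[0,0,0],0.087],
  [[0,0,0],[0,0,0],0.087],
  [[0,0,0],[0,0,0],0.087],
  [[0,0,0],[0,0,0],0.087],
  [[0,0,-0.02],[0,0,0],0.087],
  [[0,0,-0.03],[0,0,0],0.087],
  [[0,0,-0.03],[0,0,0],0.087],
  [[0,0,0],[0,0,0],0.087],
  [[0,0,0],[0,0,0],0.087],
  [[0,0,0],[0,0,0],0.087],
])

```text
t: 57.07
tool_pos: [0.625, -0.034, 0.1442]
orientation: [-2.166, -2.275, 0.0]
wrist_force: [0.3, -0.3, -0.7]
opening: 0.087
grip_force: 0.0
```

```bash
python3 - <<'E'
from h import *
loc("pot1",cams=("side",),z=.034);loc("pot3",cams=("side",))
E
python3 p.py .4263 .0452 .064 103.3
```

```text
pot1 side [ 0.631 -0.041] 565
   fit ['side'] x 0.6271 y -0.0377 yaw 13.3 cost 195
pot3 side [0.427 0.047] 744
   fit ['side'] x 0.4266 y 0.0438 yaw 11.6 cost 45
t 57.3 pos [ 0.6242 -0.0339  0.1771] yaw 92.82 tilt 1.0000 open 0.0870 grip 0.0 F [-1.   0.  -0.4] q6 -0.23
turn az -10.48 | then tx 0.1225 ty -0.1744 tz 0.1131
```

>>> send_rows([
  [[0,0,0],[0,0,-5],0.087],
  [[0,0,0],[0,0,-5],0.087],
  [[0.0153,-0.0218,0],[0,0,0],0.087],
  [[0.0153,-0.0218,0],[0,0,0],0.087],
  [[0.0153,-0.0218,0],[0,0,0],0.087],
  [[0.0153,-0.0218,0],[0,0,0],0.087],
  [[0.0153,-0.0218,0],[0,0,0],0.087],
  [[0.0153,-0.0218,0],[0,0,0],0.087],
  [[0.0153,-0.0218,0],[0,0,0],0.087],
  [[0.0153,-0.0218,0],[0,0,0],0.087],
  [[0,0,0.03],[0,0,0],0.087],
  [[0,0,0],[0,0,0],0.087],
  [[0,0,0],[0,0,0],0.087],
  [[0,0,0],[0,0,0],0.087],
])

```text
t: 58.43
tool_pos: [0.4283, 0.0464, 0.1147]
orientation: [-1.96, -2.455, 0.001]
wrist_force: [0.2, 0.2, 1.0]
opening: 0.0874
grip_force: 0.0
```

```bash
python3 - <<'E'
from h import *
loc("pot1",cams=("side",),z=.034);loc("pot2")
E
python3 p.py .4263 .0450 .064 102.8
```

```text
pot1 side [ 0.63 -0.04] 638
   fit ['side'] x 0.6273 y -0.0361 yaw 1.0 cost 180
pot2 top [0.446 0.33 ] 671
pot2 side [0.448 0.324] 1080
pot2 side [0.575 0.112] 1359
   fit ['top', 'side'] x 0.4481 y 0.3247 yaw -28.6 cost 126
   fit ['top'] x 0.4474 y 0.3257 yaw -29.3 cost 61
   fit ['side'] x 0.4492 y 0.3239 yaw -31.1 cost 46
t 58.7 pos [0.4286 0.0464 0.1493] yaw 102.80 tilt 1.0000 open 0.0868 grip 0.0 F [-0.6  0.3 -0.7] q6 -0.30
turn az -0.00 | then tx -0.0009 ty -0.0026 tz 0.0853
```

>>> send_rows([
  [[-0.001,-0.002,0.03],[0,0,0],0.087],
  [[0,0,0.03],[0,0,0],0.087],
  [[0,0,0.017],[0,0,0],0.087],
  [[0,0,0.008],[0,0,0],0.087],
  [[0,0,0],[0,0,0],0.087],
  [[0,0,0],[0,0,0],0.04],
  [[0,0,0],[0,0,0],0.04],
  [[0,0,0],[0,0,0],0.04],
  [[0,0,0],[0,0,0],0.04],
  [[0,0,0],[0,0,0],0.04],
  [[0,0,0],[0,0,0],0.04],
  [[0,0,0],[0,0,0],0.04],
  [[0,0,0],[0,0,0],0.04],
  [[0,0,0],[0,0,0],0.04],
], grip_force=10)

```text
t: 59.9
tool_pos: [0.4267, 0.0451, 0.03]
orientation: [1.959, 2.455, 0.001]
wrist_force: [-0.5, -0.2, 4.1]
opening: 0.0541
grip_force: 10.0
```

>>> send_rows([
  [[0,0,-0.015],[0,0,0],0.04],
  [[0,0,-0.02],[0,0,5],0.04],
  [[0,0,-0.03],[0,0,5],0.04],
  [[0,0,-0.025],[0,0,0],0.04],
  [[0,0,0],[0,0,0],0.04],
  [[0,0,0],[0,0,0],0.04],
])

```text
t: 60.4
tool_pos: [0.4274, 0.0451, 0.1207]
orientation: [2.164, 2.274, 0.003]
wrist_force: [0.1, -0.2, -1.3]
opening: 0.0544
grip_force: 10.0
```

```bash
python3 p.py .622 .0357 .1 92.8
```

```text
t 60.4 pos [0.4274 0.0451 0.155 ] yaw 92.83 tilt 1.0000 open 0.0544 grip 10.0 F [ 0.1 -0.2 -1.3] q6 -0.13
turn az 0.03 | then tx -0.0189 ty 0.1939 tz 0.0550
```

>>> send_rows([
  [[-0.0024,0.0245,0],[0,0,0],0.04],
  [[-0.0024,0.0245,0],[0,0,0],0.04],
  [[-0.0024,0.0245,0],[0,0,0],0.04],
  [[-0.0024,0.0245,0],[0,0,0],0.04],
  [[-0.0024,0.0245,0],[0,0,0],0.04],
  [[-0.0024,0.0245,0],[0,0,0],0.04],
  [[-0.0024,0.0245,0],[0,0,0],0.04],
  [[-0.0024,0.0245,0],[0,0,0],0.04],
  [[0,0,0.015],[0,0,0],0.04],
  [[0,0,0],[0,0,0],0.04],
  [[0,0,0],[0,0,0],0.04],
  [[0,0,0],[0,0,0],0.04],
  [[0,0,0],[0,0,0],0.04],
])

```text
t: 61.48
tool_pos: [0.6223, 0.0357, 0.1044]
orientation: [-2.166, -2.275, 0.001]
wrist_force: [-0.4, 0.6, -0.3]
opening: 0.0542
grip_force: 10.0
```

```bash
python3 p.py .622 .0357 .1003 92.8
```

```text
t 61.5 pos [0.6223 0.0357 0.1387] yaw 92.82 tilt 1.0000 open 0.0542 grip 10.0 F [-0.4  0.6 -0.3] q6 -0.12
turn az 0.02 | then tx -0.0000 ty -0.0003 tz 0.0384
```

>>> send_rows([
  [[0,0,0.012],[0,0,0],0.04],
  [[0,0,0.01],[0,0,0],0.04],
  [[0,0,0.008],[0,0,0],0.04],
  [[0,0,0.003],[0,0,0],0.04],
  [[0,0,0],[0,0,0],0.04],
  [[0,0,0],[0,0,0],0.04],
])

```text
t: 61.98
tool_pos: [0.6229, 0.0356, 0.0712]
orientation: [-2.166, -2.275, 0.0]
wrist_force: [2.0, -0.3, -1.5]
opening: 0.054
grip_force: 10.0
```

>>> send_rows([
  [[0,0,0.0015],[0,0,0],0.04],
  [[0,0,0.001],[0,0,0],0.04],
  [[0,0,0],[0,0,0],0.04],
])

```text
t: 62.23
tool_pos: [0.6234, 0.0356, 0.0694]
orientation: [2.166, 2.275, 0.001]
wrist_force: [1.7, -0.4, -0.0]
opening: 0.0542
grip_force: 10.0
```

>>> send_rows([
  [[0,0,0.001],[0,0,0],0.04],
  [[0,0,0.001],[0,0,0],0.04],
  [[0,0,0],[0,0,0],0.04],
])

```text
t: 62.48
tool_pos: [0.6235, 0.0357, 0.0674]
orientation: [2.166, 2.275, 0.001]
wrist_force: [2.7, -0.0, 0.9]
opening: 0.0543
grip_force: 10.0
```

>>> send_rows([
  [[0,0,0.001],[0,0,0],0.04],
  [[0,0,0.0005],[0,0,0],0.04],
  [[0,0,0],[0,0,0],0.04],
])

```text
t: 62.73
tool_pos: [0.6238, 0.0357, 0.0661]
orientation: [2.165, 2.274, 0.002]
wrist_force: [3.4, 1.3, 2.7]
opening: 0.0545
grip_force: 10.0
```

>>> send_rows([
  [[0,0,0.001],[0,0,0],0.04],
  [[0,0,0.0005],[0,0,0],0.04],
  [[0,0,0],[0,0,0],0.04],
])

```text
t: 62.98
tool_pos: [0.6238, 0.0357, 0.0653]
orientation: [2.165, 2.275, 0.002]
wrist_force: [1.8, -0.1, 7.4]
opening: 0.0543
grip_force: 10.0
```

>>> send_rows([
  [[0,0,-0.001],[0,0,0],0.06],
  [[0,0,0],[0,0,0],0.087],
  [[0,0,0],[0,0,0],0.087],
  [[0,0,0],[0,0,0],0.087],
  [[0,0,0],[0,0,0],0.087],
  [[0,0,0],[0,0,0],0.087],
  [[0,0,-0.02],[0,0,0],0.087],
  [[0,0,-0.03],[0,0,0],0.087],
  [[0,0,-0.03],[0,0,0],0.087],
  [[0,0,0],[0,0,0],0.087],
  [[0,0,0],[0,0,0],0.087],
  [[0,0,0],[0,0,0],0.087],
])

```text
t: 63.98
tool_pos: [0.6227, 0.0356, 0.1447]
orientation: [-2.166, -2.275, 0.0]
wrist_force: [-0.2, 0.5, 0.7]
opening: 0.0871
grip_force: 0.0
```

```bash
python3 p.py .4482 .3246 .064 60.4
```

```text
t 64.0 pos [0.6227 0.0356 0.179 ] yaw 92.81 tilt 1.0000 open 0.0871 grip 0.0 F [-0.2  0.5  0.7] q6 -0.12
turn az 32.41 | then tx 0.1651 ty -0.2944 tz 0.1150
```

>>> send_rows([
  [[0,0,0],[0,0,6.5],0.087],
  [[0,0,0],[0,0,6.5],0.087],
  [[0,0,0],[0,0,6.5],0.087],
  [[0,0,0],[0,0,6.5],0.087],
  [[0,0,0],[0,0,6.4],0.087],
  [[0.0138,-0.0245,0],[0,0,0],0.087],
  [[0.0138,-0.0245,0],[0,0,0],0.087],
  [[0.0138,-0.0245,0],[0,0,0],0.087],
  [[0.0138,-0.0245,0],[0,0,0],0.087],
  [[0.0138,-0.0245,0],[0,0,0],0.087],
  [[0.0138,-0.0245,0],[0,0,0],0.087],
  [[0.0138,-0.0245,0],[0,0,0],0.087],
  [[0.0138,-0.0245,0],[0,0,0],0.087],
  [[0.0138,-0.0245,0],[0,0,0],0.087],
  [[0.0138,-0.0245,0],[0,0,0],0.087],
  [[0.0138,-0.0245,0],[0,0,0],0.087],
  [[0.0133,-0.0249,0],[0,0,0],0.087],
  [[0,0,0.03],[0,0,0],0.087],
  [[0,0,0],[0,0,0],0.087],
  [[0,0,0],[0,0,0],0.087],
])

```text
t: 65.65
tool_pos: [0.4458, 0.3232, 0.1119]
orientation: [2.714, 1.582, -0.012]
wrist_force: [-0.6, -0.6, 0.8]
opening: 0.087
grip_force: 0.0
```

```bash
python3 - <<'E'
from h import *
loc("pot2",cams=("side",))
E
python3 p.py .4484 .3246 .064 60.6
```

```text
pot2 side [0.448 0.335] 786
   fit ['side'] x 0.4494 y 0.3303 yaw -43.1 cost 325
t 65.8 pos [0.4485 0.3238 0.1491] yaw 60.37 tilt 1.0000 open 0.0869 grip 0.0 F [-0.6  0.2  1.1] q6 1.00
turn az -0.23 | then tx 0.0007 ty -0.0004 tz 0.0851
```

>>> send_rows([
  [[0.0007,0,0.03],[0,0,0],0.087],
  [[0,0,0.03],[0,0,0],0.087],
  [[0,0,0.017],[0,0,0],0.087],
  [[0,0,0.008],[0,0,0],0.087],
  [[0,0,0],[0,0,0],0.087],
  [[0,0,0],[0,0,0],0.04],
  [[0,0,0],[0,0,0],0.04],
  [[0,0,0],[0,0,0],0.04],
  [[0,0,0],[0,0,0],0.04],
  [[0,0,0],[0,0,0],0.04],
  [[0,0,0],[0,0,0],0.04],
  [[0,0,0],[0,0,0],0.04],
  [[0,0,0],[0,0,0],0.04],
  [[0,0,0],[0,0,0],0.04],
], grip_force=10)

```text
t: 66.92
tool_pos: [0.4492, 0.3255, 0.0306]
orientation: [-2.715, -1.581, -0.001]
wrist_force: [-0.9, -0.1, 4.6]
opening: 0.0541
grip_force: 10.0
```

>>> send_rows([
  [[0,0,-0.015],[0,0,0],0.04],
  [[0,0,-0.02],[0,0,-6.5],0.04],
  [[0,0,-0.03],[0,0,-6.5],0.04],
  [[0,0,-0.025],[0,0,-6.5],0.04],
  [[0,0,0],[0,0,-6.5],0.04],
  [[0,0,0],[0,0,-6.4],0.04],
  [[0,0,0],[0,0,0],0.04],
  [[0,0,0],[0,0,0],0.04],
])

```text
t: 67.58
tool_pos: [0.4484, 0.3249, 0.1195]
orientation: [-2.17, -2.271, 0.002]
wrist_force: [-1.2, 0.4, -1.1]
opening: 0.0542
grip_force: 10.0
```

```bash
python3 p.py .618 .105 .1 92.8
```

```text
t 67.6 pos [0.4484 0.3249 0.1538] yaw 92.62 tilt 1.0000 open 0.0542 grip 10.0 F [-1.2  0.4 -1.1] q6 0.44
turn az -0.18 | then tx -0.2279 ty 0.1587 tz 0.0538
```

>>> send_rows([
  [[-0.0207,0.0144,0],[0,0,-0.2],0.04],
  [[-0.0207,0.0144,0],[0,0,0],0.04],
  [[-0.0207,0.0144,0],[0,0,0],0.04],
  [[-0.0207,0.0144,0],[0,0,0],0.04],
  [[-0.0207,0.0144,0],[0,0,0],0.04],
  [[-0.0207,0.0144,0],[0,0,0],0.04],
  [[-0.0207,0.0144,0],[0,0,0],0.04],
  [[-0.0207,0.0144,0],[0,0,0],0.04],
  [[-0.0207,0.0144,0],[0,0,0],0.04],
  [[-0.0207,0.0144,0],[0,0,0],0.04],
  [[-0.0207,0.0144,0],[0,0,0],0.04],
  [[0,0,0.013],[0,0,0],0.04],
  [[0,0,0],[0,0,0],0.04],
  [[0,0,0],[0,0,0],0.04],
  [[0,0,0],[0,0,0],0.04],
  [[0,0,0],[0,0,0],0.04],
])

```text
t: 68.92
tool_pos: [0.6184, 0.107, 0.1071]
orientation: [-2.161, -2.279, 0.0]
wrist_force: [-1.5, 0.6, -0.5]
opening: 0.054
grip_force: 10.0
```

```bash
python3 p.py .618 .105 .1003 92.8
```

```text
t 68.9 pos [0.6184 0.107  0.1414] yaw 93.04 tilt 1.0000 open 0.0540 grip 10.0 F [-1.5  0.6 -0.5] q6 -0.01
turn az 0.24 | then tx -0.0020 ty -0.0005 tz 0.0411
```

>>> send_rows([
  [[-0.002,-0.0005,0.012],[0,0,0.2],0.04],
  [[0,0,0.012],[0,0,0],0.04],
  [[0,0,0.008],[0,0,0],0.04],
  [[0,0,0.003],[0,0,0],0.04],
  [[0,0,0],[0,0,0],0.04],
  [[0,0,0],[0,0,0],0.04],
])

```text
t: 69.42
tool_pos: [0.618, 0.1041, 0.0714]
orientation: [-2.165, -2.275, 0.002]
wrist_force: [0.3, 0.6, -1.6]
opening: 0.0541
grip_force: 10.0
```

>>> send_rows([
  [[0,0,0.0015],[0,0,0],0.04],
  [[0,0,0.001],[0,0,0],0.04],
  [[0,0,0],[0,0,0],0.04],
])

```text
t: 69.67
tool_pos: [0.6187, 0.1043, 0.0699]
orientation: [-2.166, -2.275, -0.001]
wrist_force: [-0.7, 1.4, 0.5]
opening: 0.0541
grip_force: 10.0
```

>>> send_rows([
  [[0,0,0.001],[0,0,0],0.04],
  [[0,0,0.001],[0,0,0],0.04],
  [[0,0,0],[0,0,0],0.04],
])

```text
t: 69.92
tool_pos: [0.6191, 0.1045, 0.0688]
orientation: [2.166, 2.275, 0.002]
wrist_force: [-2.1, 2.4, 5.4]
opening: 0.0543
grip_force: 10.0
```

>>> send_rows([
  [[0,0,0.001],[0,0,0],0.04],
  [[0,0,0.0005],[0,0,0],0.04],
  [[0,0,0],[0,0,0],0.04],
])

```text
t: 70.17
tool_pos: [0.6193, 0.1047, 0.068]
orientation: [2.166, 2.275, 0.003]
wrist_force: [-4.5, 3.7, 9.5]
opening: 0.0541
grip_force: 10.0
```

>>> send_rows([
  [[0,0,-0.002],[0,0,0],0.04],
  [[0.0012,-0.0012,0],[0,0,0],0.04],
  [[0,0,0.001],[0,0,0],0.04],
  [[0,0,0.001],[0,0,0],0.04],
  [[0,0,0],[0,0,0],0.04],
])

```text
t: 70.58
tool_pos: [0.6182, 0.1054, 0.0669]
orientation: [2.165, 2.274, 0.003]
wrist_force: [-0.1, 3.4, 4.5]
opening: 0.0541
grip_force: 10.0
```

>>> send_rows([
  [[0,0,0.001],[0,0,0],0.04],
  [[0,0,0],[0,0,0],0.04],
])

```text
t: 70.75
tool_pos: [0.6184, 0.1056, 0.0664]
orientation: [2.165, 2.274, 0.003]
wrist_force: [-0.4, 2.8, 6.7]
opening: 0.054
grip_force: 10.0
```

Seated at the same height as the others. Release, lift and retreat, then check.

>>> send_rows([
  [[0,0,-0.001],[0,0,0],0.06],
  [[0,0,0],[0,0,0],0.087],
  [[0,0,0],[0,0,0],0.087],
  [[0,0,0],[0,0,0],0.087],
  [[0,0,0],[0,0,0],0.087],
  [[0,0,0],[0,0,0],0.087],
  [[0,0,-0.02],[0,0,0],0.087],
  [[0,0,-0.03],[0,0,0],0.087],
  [[0,0,-0.03],[0,0,0],0.087],
  [[0,-0.02,-0.02],[0,0,0],0.087],
  [[0,-0.03,0],[0,0,0],0.087],
  [[0.01,-0.03,0],[0,0,0],0.087],
  [[0.03,-0.03,0],[0,0,0],0.087],
  [[0.03,-0.03,0],[0,0,0],0.087],
  [[0.03,-0.03,0],[0,0,0],0.087],
  [[0.03,-0.01,0],[0,0,0],0.087],
  [[0.03,0,0],[0,0,0],0.087],
  [[0.03,0,0],[0,0,0],0.087],
  [[0.03,0,0],[0,0,0],0.087],
  [[0,0,0],[0,0,0],0.087],
])

```text
t: 72.42
tool_pos: [0.4276, 0.3188, 0.1664]
orientation: [-2.161, -2.278, -0.003]
wrist_force: [-0.2, -0.6, 0.4]
opening: 0.0868
grip_force: 0.0
```

```bash
python3 - <<'E'
from h import *
from p import rail
a=ctrl.snapshot("side");b=ctrl.snapshot("top")
for n in("side","top"):
    for q in("gate_knob","pot1_c","pot2_c","pot3_c","carrier1_c","carrier2_c","carrier3_c"):
        for d in ctrl.mark_of(n,q)[:1]:print(n,q,d["confidence"],np.round(d["point"],3))
for X in(.110,.04,-.03):
    f=(*rail(X),np.radians(92.8))
    for n,im in(("side",a),("top",b)):draw(im,n,POT,f,.034)
    print(rail(X))
print("knob",rail(-.085,-.019))
cv2.imwrite("pics/end.png",np.hstack([cv2.resize(a[130:270,240:340],None,fx=4,fy=4),cv2.resize(b[130:270,250:350],None,fx=4,fy=4)]))
E
```

```text
side pot2_c 0.76 [0.618 0.107 0.083]
top pot1_c 0.63 [ 0.624 -0.039  0.08 ]
top pot2_c 0.83 [0.618 0.105 0.078]
top pot3_c 0.97 [0.62  0.035 0.078]
top carrier1_c 0.59 [ 0.623 -0.029  0.042]
top carrier2_c 0.69 [0.623 0.036 0.038]
top carrier3_c 0.56 [0.62  0.105 0.038]
[0.61792653 0.10536868]
[0.62134601 0.03545225]
[ 0.62476549 -0.03446418]
knob [ 0.64642955 -0.08847038]
```

View pics/end.png

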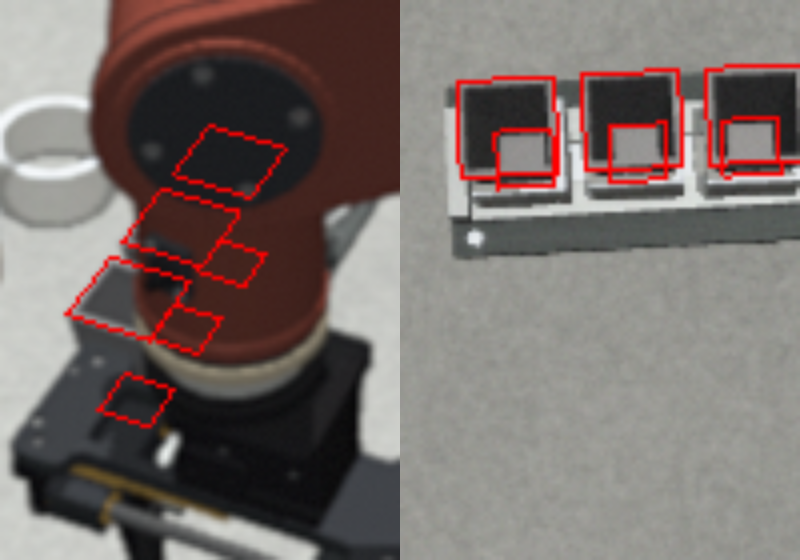

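The pots stand upright in all three sockets, at the height and places expected. Last check is the knob position, to confirm the gate is shut.

```bash
python3 - <<'E'
from h import *
from p import rail
b=ctrl.snapshot("top")
for d in ctrl.outline_of("top","gate_knob"):
    r,c=np.nonzero(d["mask"]);print(d["confidence"],c.mean(),r.mean(),len(r),ray("top",(c.mean(),r.mean()),.052))
c0=proj("top",[[*rail(-.085,-.019),.063]])[0];print(c0)
g=cv2.cvtColor(b,cv2.COLOR_BGR2GRAY);x,y=np.round(c0).astype(int)
print(g[y-8:y+9,x-8:x+9])
E
```

```text
[359.97161869 154.85001281]
[[ 90  90  89  88  84  85  85  84  81  82  82  82  85  86  82  86  82]
 [ 84  84  84  84  85  84  85  83  85  86  86  84  85  83  85  85  85]
 [ 85  85  86  85  85  84  86  87  86  84  89  83  87  87  84  87  85]
 [ 87  86  87  87  87  87  88  87  87  87  84  87  86  83  82  87  87]
 [ 85  83  85  86  85  87  84  82  88  83  83  84  84  85  87  80  84]
 [ 85  86  86  85  90  86  84  57  68  63  85  89  84  85 137 146 197]
 [113 144  96  84  82  66  40  35  42  39  64 136 172 198 207 205 154]
 [209 208 134  93  86  41  39  41  41  40 100 201 207 154 142  92  62]
 [219 219 139  90  93  29  39  49  51  47  42 109  97  83  91  81  82]
 [217 217 187 198  95  25  47  55  54  52  33  80  83  85  86  81  82]
 [217 218 214 130  40   8  15  32  34  19  53  86  88  87  88  85  88]
 [220 221 133  62  22  10   8   8   8  22  78  88  84  84  89  87  86]
 [219 218 145  64  26  11   7   6  10  54  81  86  88  85  88  87  89]
 [220 220 153  66  47 103  59  93  99 116  95  88  86  89  86  87  87]
 [188 190 129  62  49 159 201 207 209 137  93  89  89  89  85  88  85]
 [ 77  74  87  87  55 163 213 216 217 140  95  87  86  85  86  91  87]
 [ 87  81  87  85  53 164 212 216 217 161  98  90  86  84  87  89  90]]
```

```bash
python3 -c "
from cell import ctrl
print(ctrl.job_done())"
```

```text
the job is handed in; nothing more can be done
None
```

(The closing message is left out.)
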